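# Cover the prepared food before it goes to the fridge

### The job

Cover the four food containers for the fridge: on each one put the lid of its own shape and size, fully home on the rim and square with it. Set each lid down, do not drop it, and do not knock or push aside the stack of bowls and the seasoning shaker that stand among them. The containers stay standing on the bench.

Things in the scene. Friction and masses are not known exactly. Their poses are not given: they have to be found in the camera images.
- oblong_tub: Oblong stainless food container, open, with small potatoes inside (their tops stay below the lid). 150 x 96 mm over its flat rim, 65 mm high; rim 3 mm thick and 12 mm wide all round, opening 126 x 72 mm. Loose, stands upright on the bench. Origin: centre of its underside; z up; x along the long side.
- square_tub: Square stainless food container, open, with four eggs inside (their tops stay below the lid). 110 x 110 mm over its flat rim, 65 mm high; rim 3 mm thick and 12 mm wide all round, opening 86 x 86 mm. Loose, stands upright on the bench. Origin: centre of its underside; z up; x and y along the sides.
- wide_pot: Wide round stainless food container, open, with limes inside (their tops stay below the lid). 140 mm in diameter over its flat rim, 65 mm high; rim 3 mm thick and 10 mm wide all round, opening 120 mm in diameter. Loose, stands upright on the bench. Origin: centre of its underside; z up.
- small_pot: Small round stainless food container, open, with cherry tomatoes inside (their tops stay below the lid). 95 mm in diameter over its flat rim, 65 mm high; rim 3 mm thick and 10 mm wide all round, opening 75 mm in diameter. Loose, stands upright on the bench. Origin: centre of its underside; z up.
- oblong_lid: White plastic lid of the oblong container, 70-120 g, right way up. Flat panel 150 x 96 mm, top face at z 10 mm; under it a centre panel 110 x 56 mm, 7 mm deep, drops into the opening with 8 mm play each side. Strap handle over the middle along x: bar 70 long, 12 wide (y), z 35 to 45 mm, a foot at each end (54 mm free between). Origin: centre of its underside; 58 mm above the container's origin when fully home (panel on the rim). Z up; x along the long side.
- square_lid: White plastic lid of the square container, 60-110 g, right way up. Flat panel 110 x 110 mm, top face at z 10 mm; under it a centre panel 70 x 70 mm, 7 mm deep, drops into the opening with 8 mm play each side. Strap handle over the middle along x: bar 70 long, 12 wide (y), z 35 to 45 mm, a foot at each end (54 mm free between). Origin: centre of its underside; 58 mm above the container's origin when fully home (panel on the rim). Z up; x and y along the sides.
- wide_lid: White plastic lid of the wide round container, 80-130 g, right way up. Flat panel 140 mm in diameter, top face at z 10 mm; under it a centre panel 104 mm in diameter, 7 mm deep, drops into the opening with 8 mm play each side. Round knob in the centre, 32 mm in diameter, z 30 to 50 mm, on a 16 mm stem. Origin: centre of its underside; 58 mm above the container's origin when fully home (panel on the rim). Z up.
- small_lid: White plastic lid of the small round container, 45-80 g, right way up. Flat panel 95 mm in diameter, top face at z 10 mm; under it a centre panel 59 mm in diameter, 7 mm deep, drops into the opening with 8 mm play each side. Round knob in the centre, 32 mm in diameter, z 30 to 50 mm, on a 16 mm stem. Origin: centre of its underside; 58 mm above the container's origin when fully home (panel on the rim). Z up.
- bowls: Stack of three white china bowls standing loose among the containers, 110 mm in diameter, 68 mm high; not to be disturbed. Origin: centre of its underside.
- shaker: Seasoning shaker with a green cap standing loose among the containers, 42 mm in diameter, 82 mm high; not to be disturbed. Origin: centre of its underside.
Mind the look-alikes: they are no part of the job. Leave any purple look-alike of the small_lid alone.

How it is judged:
By the outcome, as a careful person would: the job done as asked, in the order asked, and still so for the second after the job is handed in, with the robot touching nothing.
It also fails if it takes over 120 s, if anything falls off the work surface, if the arm or the gripper's body presses on something with over 40 N, if the wrist force passes 120 N, or if a joint passes its speed limit or range.

### The arm

A 7-joint arm with a two-finger parallel gripper is mounted at the origin on the work surface. World frame = base frame: x ahead of the robot, y to its left, z up, the work surface at z = 0. Lengths are in m, angles in rad, forces in N, time in s.
With the tool pointing down it reaches from about 0.425 to 0.925 m from the base axis. Payload 6.8 kg.
Tool frame: the origin (TCP) lies midway between the tips of the shut fingers; the grasp point (between the pads) lies 19 mm behind it; z points along the fingers, y is the direction in which the jaws open and shut (so a half turn about z gives the same grasp; the last joint's range is limited). The gripper opens to 88 mm and grips with 3 to 60 N. Pads are 20 mm wide; open, the fingers measure 115 mm over their backs; the gripper's body (75 mm by 178 mm) begins 61 mm behind the grasp point.
Start: joints at [-1.254, 0.477, 0.022, 1.555, -0.011, 1.109, -0.083], TCP at [0.278, 0.615, 0.192] pointing down, gripper open.
Joint ranges: [-2.96, 2.96], [-0.34, 2.1], [-1.41, 1.46], [0.24, 2.44], [-1.37, 4.51], [0.17, 1.92], [-2.96, 2.96]. Speed limits (rad/s): [2.39, 2.39, 3.14, 3.14, 3.14, 3.14, 3.14].

### API

Orientations are given as [roll, pitch, yaw] about the fixed x, y, z axes, in that order (R = Rz(yaw) Ry(pitch) Rx(roll)).
In Python, from station import env gives the robot as it stands.
- The arm moves only by the tool carry_out, never from a script. Its argument "motion" is a list that holds one entry, the list of rows, each a list of 7 numbers: the shift along the tool's x, y, z as a fraction of full scale, then the turn, a rotation vector about the tool's x, y, z as a fraction of full scale, then the closure, from -1 (fully open) to 1 (shut). In form: [[[tx, ty, tz, rx, ry, rz, gripper], ...]]. A call has 1 to 12 rows; each row is the pose to reach, as a shift and turn from the pose commanded when the call began, along the tool's axes at that moment; what a row does not reach only later rows make up. Full scale, the value 1, is 10 cm for a shift and 0.5 rad for a turn. A row lasts 1/12 s, in which the tool goes at most 41.7 mm and 7.16 degrees, less where a joint would pass 70% of its speed; a pose out of reach is approached as far as the arm can. A call with a number of a shift or a turn outside -1 to 1 is refused whole. A call with a gripper value outside its range is refused whole. The fingers move at their own pace and stop on an object; "force" is the grip in N (left out, the last holds). Time passes only in rows, so rows that repeat a pose let the fingers close. It gives the time, the measured TCP pose, the force and the opening at its end, in the units of the state.
- env.get_state(): the state, without advancing time (a new reading comes with each control period).
- env.snapshot(name): name is "side" or "top" or "wrist"; returns a dict with "pixels" (420x560x3 uint8, red, green, blue), "fx", "fy", "cx", "cy" (pixels), "xyz" and "orientation" of the camera in the world; the wrist camera has in their place "mount" (4x4, takes a point from camera to tool coordinates, whose origin is the TCP and whose axes are the flange's). Camera axes: x right, y down, z forward; pixel columns grow to the right and rows downward; lengths in m; the calibration is good to about 2 mm. A picture is of the moment at which its call begins: read the wrist's pose just before it. There is no depth.
- env.sign_off(): hands the job in, once; it reports no verdict.
The state is a dict: "time": time; "q": joint angles; "dq": joint speeds; "effort": joint torques, N m; "tool_pos": TCP position; "tcp_rot": TCP orientation; "force": force on the tool from outside, world axes, zero at the start; "ft_torque": the same for the moment, N m; "opening": finger opening in m.
Only numpy, scipy, OpenCV 4.12 (cv2) and the standard library are available. Lean on these libraries where they do the work, as an engineer would, in place of code of your own. Each camera call takes 0.05 s, during which the arm holds its last target. There are 200 camera calls.

## Working session

There is one attempt and no reset: what is moved stays moved. The work goes in short steps, Python scripts to look and compute and a tool call to move; the robot and the scene stay as the last step left them, time stands still between calls to the robot, and variables do not carry over. Pictures are saved under pics/ and viewed, about 12 in all and at most 16, crops included, and the job is handed in when it is done.

Besides the shell and the picture viewer there is one more tool, called after "Emit:" as name([rows], argument=value, ...), one row to a line, values as JSON. carry_out: Moves the arm, as the interface text tells. Its arguments: {"type":"object","properties":{"motion":{"type":"array"},"force":{"type":"number"}},"required":["motion"]}

```bash
ls; mkdir -p pics; python3 - <<'E'
from station import env
import cv2
s=env.get_state(); print(s)
for n in ("top","side"):
    d=env.snapshot(n); cv2.imwrite(f"pics/{n}0.png",cv2.cvtColor(d["pixels"],cv2.COLOR_RGB2BGR))
    print({k:v for k,v in d.items() if k!="pixels"})
E
```

```text
pics
{'time': 0.0, 'q': array([-1.25409145,  0.47778056,  0.02229246,  1.55641381, -0.01152858,
        1.10927707, -0.08312085]), 'dq': array([ 0.00048852, -0.00089077, -0.00028974, -0.00037562,  0.00016557,
        0.00055464, -0.00159645]), 'effort': array([ 6.32679530e-04, -5.82855105e+01,  1.53499726e+00, -2.72609907e+01,
       -5.43222483e-02,  1.67079148e-02,  1.47064857e-04]), 'tool_pos': array([0.27791434, 0.61443537, 0.19070983]), 'tcp_rot': array([-3.13984231e+00,  8.18463620e-05,  2.71681823e+00]), 'force': array([-0.59748996, -0.08499064, -0.78391735]), 'ft_torque': array([-0.01973704,  0.03644771,  0.0018751 ]), 'opening': 0.0877975732059286}
{'fx': 448.59660689712535, 'fy': 448.59660689712535, 'cx': 276.859681275023, 'cy': 208.99989499218628, 'xyz': array([0.29555224, 0.00847922, 1.25901994]), 'orientation': array([-2.96438112, -0.02032655, -1.57338252])}
{'fx': 493.25175038458843, 'fy': 493.25175038458843, 'cx': 278.79632211629945, 'cy': 198.1371199775408, 'xyz': array([ 0.10128579, -0.9706699 ,  0.69973219]), 'orientation': array([-2.14180549,  0.00809823, -0.43748447])}
```

View pics/top0.png

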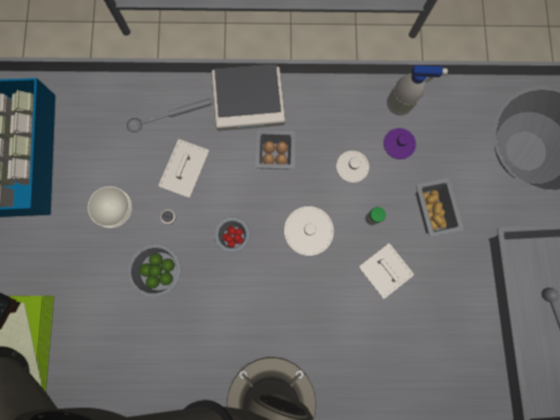

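View pics/side0.png

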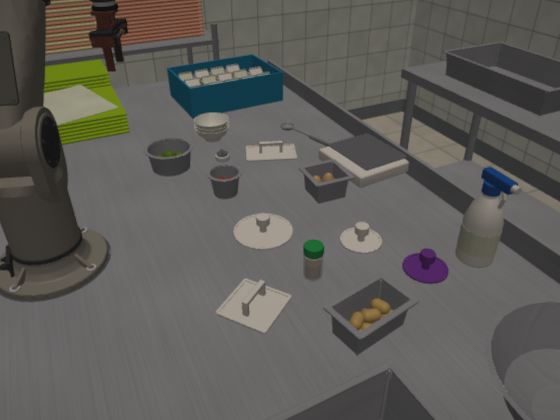

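Top view: oblong lid (184,168), square tub (276,151), small lid (352,166), purple decoy (400,143), small pot (233,236), wide lid (309,231), shaker (377,215), oblong tub (438,207), square lid (387,271), wide pot (155,270), bowls (109,207). The side view agrees.

```bash
cat > h.py <<'E'
import numpy as np, cv2
from scipy.spatial.transform import Rotation as Rn
from station import env
def R(o): return Rn.from_euler('xyz',o).as_matrix()
def pose(d,s=None):
    if 'mount' in d:
        T=np.eye(4);T[:3,:3]=R(s['tcp_rot']);T[:3,3]=s['tool_pos'];T=T@np.array(d['mount']);return T[:3,:3],T[:3,3]
    return R(d['orientation']),np.array(d['xyz'])
def cast(d,uv,z,s=None):
    A,c=pose(d,s);uv=np.atleast_2d(uv).astype(float)
    r=np.c_[(uv[:,0]-d['cx'])/d['fx'],(uv[:,1]-d['cy'])/d['fy'],np.ones(len(uv))]@A.T
    return c+r*((z-c[2])/r[:,2])[:,None]
def proj(d,P,s=None):
    A,c=pose(d,s);p=(np.atleast_2d(P)-c)@A
    return np.c_[p[:,0]/p[:,2]*d['fx']+d['cx'],p[:,1]/p[:,2]*d['fy']+d['cy']]
def snap(n,f):
    s=env.get_state();d=env.snapshot(n)
    cv2.imwrite('pics/'+f,cv2.cvtColor(d['pixels'],cv2.COLOR_RGB2BGR));return s,d
def rect(P):  # min area rect in mm plane -> centre, size, yaw of long side (deg)
    (x,y),(w,h),a=cv2.minAreaRect((P[:,:2]*1000).astype(np.float32))
    if h>w: w,h,a=h,w,a+90
    return np.round([x,y,w,h,(a+90)%180-90],1)
def go(xyz,yaw=None,s=None):  # shift in tool axes /0.1, turn /0.5, from measured pose
    s=s or env.get_state();A=R(s['tcp_rot'])
    t=A.T@(np.array(xyz)-s['tool_pos'])/.1
    r=np.zeros(3)
    if yaw is not None: r=Rn.from_matrix(A.T@R([np.pi,0,yaw])).as_rotvec()/.5
    print('shift',np.round(t,3),'turn',np.round(r,3))
E
python3 - <<'E'
from h import *
s=env.get_state();d=env.snapshot('top');im=d['pixels'].astype(int)
hsv=cv2.cvtColor(d['pixels'],cv2.COLOR_RGB2HSV)
m=((hsv[...,2]>165)&(hsv[...,1]<50)).astype(np.uint8)
cs,_=cv2.findContours(m,cv2.RETR_EXTERNAL,cv2.CHAIN_APPROX_NONE)
for c in cs:
    if cv2.contourArea(c)>300:
        M=cv2.moments(c);u=[M['m10']/M['m00'],M['m01']/M['m00']]
        print(np.round(u),cv2.contourArea(c),rect(cast(d,c[:,0],.01)))
for n,u,z in [('oblong_tub',(438,207),.065),('square_tub',(276,151),.065),('small_pot',(233,236),.065),('wide_pot',(155,270),.065),('shaker',(377,215),.08),('bowls',(109,207),.068),('purple',(400,143),.01),('bottle',(405,95),.1),('thing',(168,216),0.03)]:
    print(n,cast(d,u,z)[0].round(3))
s,w=snap('wrist','w0.png');print({k:v for k,v in w.items() if k!='pixels'})
b=cv2.resize(d['pixels'][110:310,70:470,::-1],(800,400),interpolation=cv2.INTER_CUBIC);cv2.imwrite('pics/topc.png',b)
E
```

```text
[386. 271.] 1525.0 [ 346.5 -320.2  110.9  110.4   36.9]
[308. 230.] 1854.0 [ 458.7 -106.4  138.3  137.1  -63.8]
[109. 206.] 460.0 [526.7 453.6  72.2  65.8  46.3]
[352. 166.] 757.0 [ 645.9 -235.1   93.2   89.6  -89.9]
[183. 168.] 1609.0 [639.6 249.9 149.2  95.5 -20.5]
[251. 118.] 525.0 [860.   67.5 198.4 173.9 -84.6]
oblong_tub [ 0.515 -0.456  0.065]
square_tub [ 0.672 -0.014  0.065]
small_pot [0.436 0.101 0.065]
wide_pot [0.346 0.304 0.065]
shaker [ 0.491 -0.284  0.08 ]
bowls [0.514 0.434 0.068]
purple [ 0.716 -0.378  0.01 ]
bottle [ 0.824 -0.371  0.1  ]
thing [0.496 0.284 0.03 ]
{'fx': 296.63242522050257, 'fy': 296.63242522050257, 'cx': 282.7752018756947, 'cy': 213.62979353969695, 'mount': array([[ 2.60411028e-04, -9.53654541e-01, -3.00903552e-01,
         8.38965569e-02],
       [ 9.99999904e-01,  1.42706311e-04,  4.13150596e-04,
         9.48852496e-04],
       [-3.51062106e-04, -3.00903631e-01,  9.53654488e-01,
        -1.92145893e-01],
       [ 0.00000000e+00,  0.00000000e+00,  0.00000000e+00,
         1.00000000e+00]])}
```

View pics/topc.png

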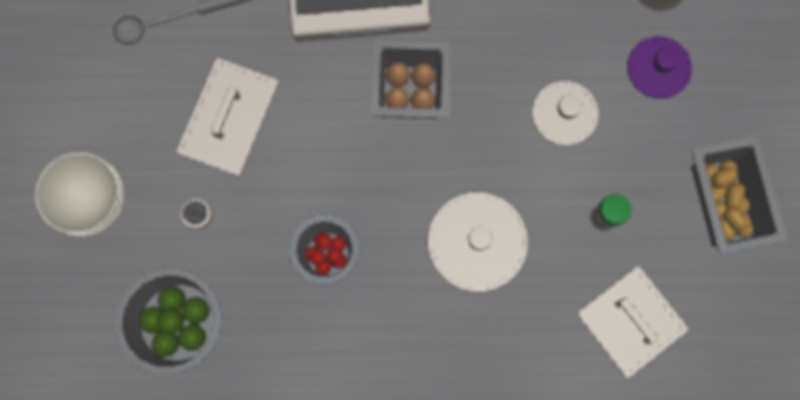

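View pics/w0.png

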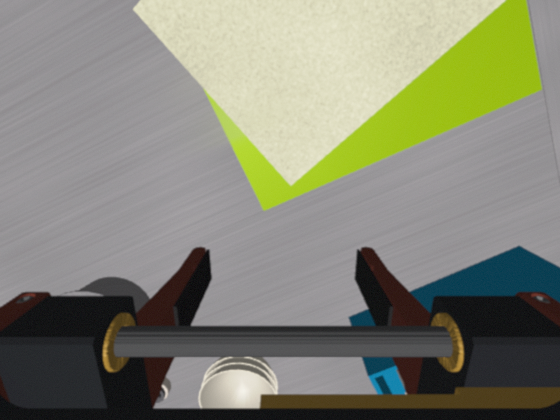

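Lid sizes come out within 3 mm of the true ones. I'll move to a survey pose above the left-hand containers.

Emit:
carry_out([
  [[0,0,-0.15,0,0,0.38,-1],[0,0,-0.3,0,0,0.765,-1],[0,0,-0.3,0,0,0.765,-1],[0,0,-0.3,0,0,0.765,-1],[0,0,-0.3,0,0,0.765,-1]],
])

```text
time: 0.62
tool_pos: [0.278, 0.6148, 0.2213]
tcp_rot: [-3.141, 0.001, 2.338]
force: [0.2, 0.4, 0.2]
opening: 0.0878
```

Emit:
carry_out([
  [[0,0,-0.15,0,0,0.38,-1],[0,0,-0.3,0,0,0.765,-1],[0,0,-0.3,0,0,0.765,-1],[0,0,-0.3,0,0,0.765,-1],[0,0,-0.3,0,0,0.765,-1]],
])

```text
time: 1.03
tool_pos: [0.2779, 0.6145, 0.2507]
tcp_rot: [-3.141, 0.001, 1.957]
force: [-0.7, -0.5, -0.3]
opening: 0.0881
```

Emit:
carry_out([
  [[0,0,-0.15,0,0,0.38,-1],[0,0,-0.3,0,0,0.765,-1],[0,0,-0.3,0,0,0.765,-1],[0,0,-0.3,0,0,0.765,-1],[0,0,-0.3,0,0,0.765,-1]],
])

```text
time: 1.45
tool_pos: [0.2779, 0.6145, 0.2805]
tcp_rot: [-3.141, 0.002, 1.576]
force: [-0.0, -0.5, 0.7]
opening: 0.0878
```

Emit:
carry_out([
  [[-0.3,0.15,0,0,0,0,-1],[-0.6,0.3,0,0,0,0,-1],[-0.9,0.45,0,0,0,0,-1],[-0.9,0.45,0,0,0,0,-1]],
])

```text
time: 1.78
tool_pos: [0.3282, 0.5178, 0.2812]
tcp_rot: [3.14, 0.004, 1.567]
force: [1.3, -0.2, 0.1]
opening: 0.0875
```

Emit:
carry_out([
  [[-0.3,0.15,0,0,0,0,-1],[-0.6,0.3,0,0,0,0,-1],[-0.9,0.45,0,0,0,0,-1],[-0.9,0.45,0,0,0,0,-1]],
])

```text
time: 2.12
tool_pos: [0.3722, 0.4276, 0.2813]
tcp_rot: [3.141, 0.004, 1.566]
force: [0.6, -1.5, -0.2]
opening: 0.0877
```

Emit:
carry_out([
  [[-0.3,0.15,0,0,0,0,-1],[-0.6,0.3,0,0,0,0,-1],[-0.9,0.45,0,0,0,0,-1],[-0.9,0.45,0,0,0,0,-1]],
])

```text
time: 2.45
tool_pos: [0.4163, 0.3377, 0.2814]
tcp_rot: [3.141, 0.003, 1.565]
force: [0.9, -1.0, 0.7]
opening: 0.0874
```

Emit:
carry_out([
  [[-0.3,0.15,0,0,0,0,-1],[-0.6,0.3,0,0,0,0,-1],[-0.9,0.45,0,0,0,0,-1],[-0.9,0.45,0,0,0,0,-1]],
])

```text
time: 2.78
tool_pos: [0.4605, 0.2478, 0.2814]
tcp_rot: [3.141, 0.003, 1.565]
force: [0.4, -0.6, 0.5]
opening: 0.0882
```

Emit:
carry_out([
  [[-0.3,0.15,0,0,0,0,-1],[-0.6,0.3,0,0,0,0,-1],[-0.9,0.45,0,0,0,0,-1],[-0.9,0.45,0,0,0,0,-1]],
])

```text
time: 3.12
tool_pos: [0.5047, 0.1578, 0.2815]
tcp_rot: [3.141, 0.003, 1.565]
force: [-0.2, -1.0, 0.8]
opening: 0.0873
```

Emit:
carry_out([
  [[-0.3,0.15,0,0,0,0,-1],[-0.6,0.3,0,0,0,0,-1],[-0.9,0.45,0,0,0,0,-1],[-0.9,0.45,0,0,0,0,-1],[-0.9,0.45,0,0,0,0,-1],[-0.9,0.45,0,0,0,0,-1]],
])

```text
time: 3.62
tool_pos: [0.5469, 0.0756, 0.281]
tcp_rot: [-3.14, 0.0, 1.572]
force: [0.5, -0.0, -0.1]
opening: 0.0878
```

```bash
python3 - <<'E'
from h import *
import pickle
s,d=snap('wrist','s1.png');print(s['time'],s['tool_pos'],s['tcp_rot'],s['q'].round(2));pickle.dump((s,d),open('s1.pkl','wb'))
E
```

```text
3.6167 [0.54687576 0.07559493 0.28098557] [-3.14019994e+00  9.88139214e-05  1.57202109e+00] [-0.74  0.21  0.59  1.77 -0.13  1.2  -0.12]
```

View pics/s1.png

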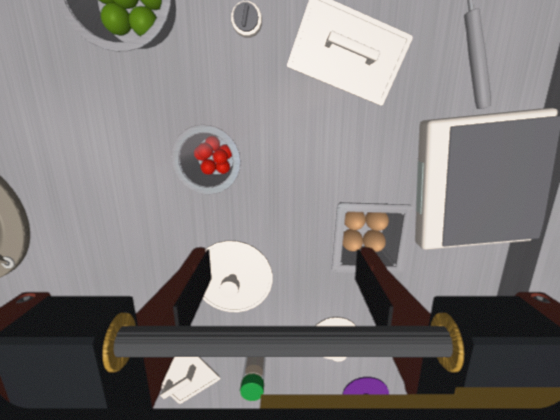

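The wrist view shows the small pot at (207,159), the square tub at (370,237), and the wide pot cut off at the top. I'll check what colour contrast the rims have against the bench.

```bash
python3 - <<'E'
from h import *
import pickle
s,d=pickle.load(open('s1.pkl','rb'));p=d['pixels']
print(p[159,164:192:1].tolist()); print(p[237,325:350].tolist()); print(p[195:222,372].tolist()); print(p[220,395:416].tolist())
b=cv2.resize(p[110:290,150:430,::-1],(800,514),interpolation=cv2.INTER_CUBIC)
lab=cv2.cvtColor(p,cv2.COLOR_RGB2LAB);print(lab[159,164:192,1:].tolist())
E
```

```text
[[163, 162, 164], [162, 159, 162], [162, 159, 161], [162, 159, 161], [161, 157, 160], [162, 159, 161], [163, 160, 162], [163, 160, 163], [166, 163, 166], [167, 165, 168], [169, 169, 171], [169, 169, 173], [170, 171, 174], [165, 167, 170], [144, 144, 148], [125, 124, 126], [105, 103, 105], [89, 86, 88], [86, 83, 86], [85, 83, 85], [86, 84, 87], [84, 81, 83], [84, 83, 83], [83, 80, 81], [81, 80, 81], [82, 80, 81], [80, 77, 79], [80, 79, 80]]
[[161, 159, 162], [163, 161, 164], [164, 160, 163], [163, 160, 164], [165, 162, 164], [161, 158, 160], [161, 156, 161], [163, 159, 163], [161, 158, 161], [147, 145, 148], [155, 153, 155], [170, 166, 170], [174, 172, 174], [176, 174, 177], [174, 171, 174], [174, 170, 172], [168, 166, 168], [159, 150, 149], [139, 120, 108], [133, 102, 79], [136, 103, 73], [142, 108, 79], [144, 110, 80], [149, 113, 81], [150, 116, 83]]
[[165, 163, 164], [165, 162, 164], [163, 160, 163], [165, 161, 164], [165, 161, 163], [165, 162, 165], [165, 163, 165], [157, 153, 157], [130, 128, 130], [153, 150, 154], [167, 165, 168], [174, 171, 175], [175, 173, 175], [175, 171, 174
[... 185 characters left out ...]
61, 124, 91], [164, 126, 90]]
[[80, 79, 80], [80, 79, 80], [79, 78, 80], [81, 81, 82], [80, 79, 81], [82, 81, 82], [80, 79, 80], [84, 82, 84], [111, 110, 112], [146, 144, 146], [162, 160, 162], [167, 163, 166], [169, 166, 170], [165, 163, 166], [163, 162, 163], [165, 162, 164], [163, 160, 161], [165, 162, 165], [164, 162, 165], [160, 157, 160], [141, 139, 140]]
[[129, 127], [130, 127], [129, 127], [129, 127], [130, 127], [129, 127], [129, 127], [130, 127], [130, 127], [129, 127], [128, 127], [129, 126], [128, 126], [128, 126], [129, 126], [129, 127], [129, 127], [130, 127], [130, 127], [129, 127], [129, 127], [130, 127], [128, 128], [129, 128], [128, 127], [129, 128], [130, 127], [128, 127]]
```

```bash
cat >> h.py <<'E'
from scipy.optimize import least_squares
SH={'oblong':(75,48,12),'square':(55,55,12),'wide':(70,10),'small':(47.5,10)}
def fit(d,s,name,c0,yaw0=0.,z=.065,lid=False,tol=9):
    """edge points cast on plane z, least-squares for outline (outer + inner rim edge), mm/deg"""
    e=cv2.Canny(cv2.GaussianBlur(d['pixels'],(3,3),0),25,60)
    if 'mount' in d: e[285:]=0
    v,u=np.nonzero(e);P=cast(d,np.c_[u,v],z,s)[:,:2]*1000
    c0=np.array(c0)*1000.;S=SH[name]
    P=P[np.linalg.norm(P-c0,axis=1)<120]
    def res(x):
        q=P_-x[:2]
        if len(S)==2: f=np.hypot(q[:,0],q[:,1])-S[0]
        else:
            a=x[2];q=q@np.array([[np.cos(a),-np.sin(a)],[np.sin(a),np.cos(a)]])
            f=np.maximum(abs(q[:,0])-S[0],abs(q[:,1])-S[1])
        g=f if lid else np.where(abs(f)<abs(f+S[-1]),f,f+S[-1])
        return g
    x=np.r_[c0,yaw0]
    for t in (tol,5,3):
        P_=P;P_=P[abs(res(x))<t]
        x=least_squares(res,x,loss='soft_l1',f_scale=.7).x
    r=res(x);print(name,'lid' if lid else '',x[:2].round(1),'yaw %.1f'%np.degrees(x[2]),'n',len(r),'rms %.2f'%np.sqrt((r**2).mean()))
    return x
def draw(p,d,s,name,x,z,col=(255,0,255)):
    S=SH[name]
    for k in (0,S[-1]):
        if len(S)==2: t=np.linspace(0,6.28,60);q=(S[0]-k)*np.c_[np.cos(t),np.sin(t)]
        else: a=np.array([[1,1],[1,-1],[-1,-1],[-1,1],[1,1]])*(np.array(S[:2])-k);c,n=np.cos(x[2]),np.sin(x[2]);q=a@np.array([[c,n],[-n,c]])
        w=proj(d,np.c_[(q+x[:2])/1000,np.full(len(q),z)],s);cv2.polylines(p,[w.astype(int)],False,col,1)
E
python3 - <<'E'
from h import *
import pickle
s,d=pickle.load(open('s1.pkl','rb'));p=d['pixels'].copy()
for n,c,y,z,l in [('small',(.436,.101),0,.0635,0),('square',(.672,-.014),0,.0635,0),('wide',(.346,.304),0,.0635,0),('oblong',(.640,.250),-.36,.01,1),('wide',(.459,-.106),0,.01,1)]:
    x=fit(d,s,n,c,y,z,l);draw(p,d,s,n,x,z)
cv2.imwrite('pics/f1.png',p[:300,:,::-1])
E
```

```text
small  [440.4 107.3] yaw 0.0 n 408 rms 1.36
square  [667.1  -9. ] yaw -2.2 n 338 rms 1.46
wide  [352.9 304.6] yaw 0.0 n 221 rms 1.28
oblong lid [637.9 251.8] yaw -20.3 n 408 rms 1.31
wide lid [ 457.8 -104.4] yaw 0.0 n 122 rms 0.94
```

View pics/f1.png

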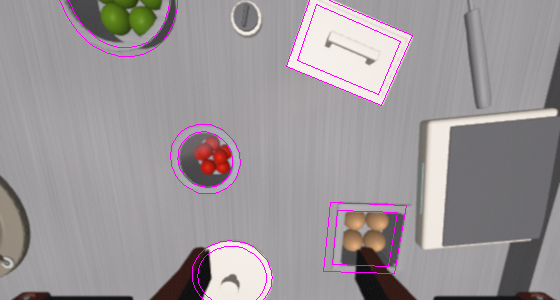

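Emit:
carry_out([
  [[-0.4,0,0,0,0,0,-1],[-0.7,0,0,0,0,0,-1],[-1,0,0,0,0,0,-1],[-1,0,0,0,0,0,-1]],
])

```text
time: 4.0
tool_pos: [0.5464, -0.0307, 0.282]
tcp_rot: [3.141, 0.002, 1.565]
force: [-0.5, -0.8, 0.6]
opening: 0.0877
```

Emit:
carry_out([
  [[-0.4,0,0,0,0,0,-1],[-0.7,0,0,0,0,0,-1],[-1,0,0,0,0,0,-1],[-1,0,0,0,0,0,-1]],
])

```text
time: 4.33
tool_pos: [0.5462, -0.1303, 0.282]
tcp_rot: [3.141, 0.002, 1.565]
force: [-0.4, -0.9, -0.5]
opening: 0.0875
```

Emit:
carry_out([
  [[-0.4,0,0,0,0,0,-1],[-0.7,0,0,0,0,0,-1],[-1,0,0,0,0,0,-1],[-1,0,0,0,0,0,-1]],
])

```text
time: 4.67
tool_pos: [0.5459, -0.2299, 0.2818]
tcp_rot: [-3.141, 0.003, 1.565]
force: [-0.8, -1.0, 0.2]
opening: 0.0877
```

Emit:
carry_out([
  [[-0.4,0,0,0,0,0,-1],[-0.7,0,0,0,0,0,-1],[-1,0,0,0,0,0,-1],[-1,0,0,0,0,0,-1]],
])

```text
time: 5.0
tool_pos: [0.5456, -0.3294, 0.2814]
tcp_rot: [-3.141, 0.003, 1.565]
force: [-0.7, 0.5, 1.0]
opening: 0.0879
```

Emit:
carry_out([
  [[-0.4,-0.4,0,0,0,0,-1],[-0.7,-0.7,0,0,0,0,-1],[-1,-0.9,0,0,0,0,-1],[-1,-0.9,0,0,0,0,-1],[-1,-0.9,0,0,0,0,-1],[-1,-0.9,0,0,0,0,-1]],
])

```text
time: 5.5
tool_pos: [0.4579, -0.4235, 0.2814]
tcp_rot: [3.141, -0.001, 1.571]
force: [0.7, 0.8, 0.2]
opening: 0.0877
```

```bash
python3 - <<'E'
from h import *
import pickle
s,d=snap('wrist','s2.png');print(s['time'],s['tool_pos'],s['tcp_rot'],s['q'].round(2));pickle.dump((s,d),open('s2.pkl','wb'));p=d['pixels'].copy()
for n,c,y,z,l in [('oblong',(.515,-.456),.305,.0635,0),('square',(.3465,-.320),.644,.01,1),('small',(.646,-.235),0,.01,1),('wide',(.459,-.106),0,.01,1)]:
    x=fit(d,s,n,c,y,z,l);draw(p,d,s,n,x,z)
cv2.imwrite('pics/f2.png',p[...,::-1])
E
```

```text
5.5 [ 0.45789852 -0.42349332  0.28138411] [ 3.14107196e+00 -1.39788237e-03  1.57075935e+00] [ 0.09  0.39  0.76  1.61 -0.28  1.25  0.91]
oblong  [ 516.4 -457.8] yaw 11.7 n 597 rms 1.10
square lid [ 345.8 -317.6] yaw 37.0 n 424 rms 0.77
small lid [ 645.3 -233. ] yaw 0.0 n 271 rms 0.52
wide lid [ 459. -106.] yaw 0.0 n 0 rms nanh.py:50: RuntimeWarning: Mean of empty slice.
  r=res(x);print(name,'lid' if lid else '',x[:2].round(1),'yaw %.1f'%np.degrees(x[2]),'n',len(r),'rms %.2f'%np.sqrt((r**2).mean()))
  ret = ret.dtype.type(ret / rcount)
```

View pics/f2.png

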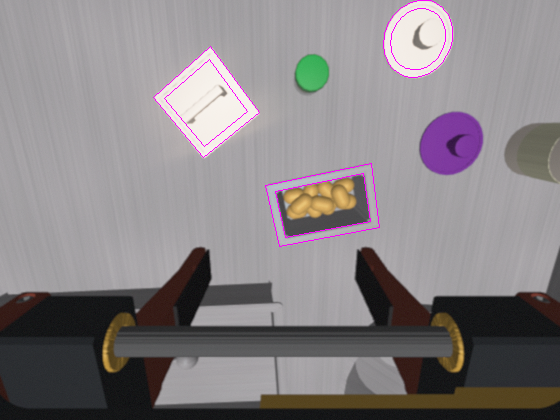

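The second fit is tight: oblong tub (516,-458) yaw 11.7°, square lid (346,-318) yaw 37°, small lid (645,-233). In the first picture the square tub and pot outlines were dragged by the inner walls, so I'll refit them on the outer edge only. Meanwhile I'll go above the square lid.

```bash
python3 - <<'E'
from h import *
import pickle
s,d=pickle.load(open('s1.pkl','rb'));p=d['pixels'].copy()
print(cast(d,[(336,204),(410,206),(334,270),(207,159)],.065,s).round(4)[:,:2])
for n,c,y in [('small',(.437,.104),0),('square',(.668,-.014),0.03),('wide',(.348,.304),0)]:
    x=fit(d,s,n,c,y,.065,1,tol=6);draw(p,d,s,n,x,.065)
b=np.hstack([cv2.resize(p[115:205,150:270,::-1],(400,300)),cv2.resize(p[195:285,310:430,::-1],(400,300))]);cv2.imwrite('pics/f3.png',b)
go((.346,-.318,.15),np.radians(37))
E
```

```text
[[ 0.6224  0.0458]
 [ 0.7284  0.043 ]
 [ 0.6252 -0.0593]
 [ 0.443   0.1092]]
small lid [439.7 107.5] yaw 0.0 n 209 rms 1.68
square lid [665.5  -8.9] yaw -0.9 n 192 rms 1.55
wide lid [355.9 308.1] yaw 0.0 n 116 rms 1.52
shift [ 1.047 -1.126  1.313] turn [-1.000e-03 -3.000e-03  1.854e+00]
```

View pics/f3.png

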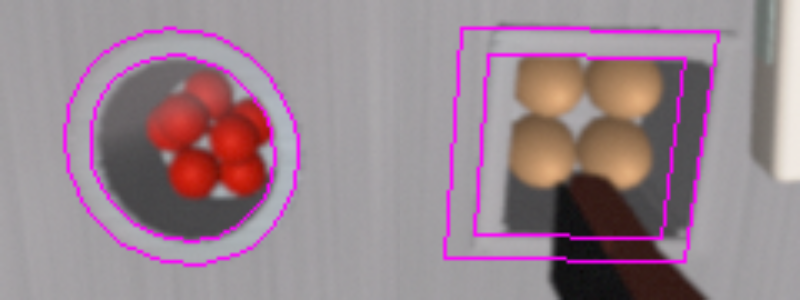

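Emit:
carry_out([
  [[0.25,-0.28,0.2,0,0,0,-1],[0.52,-0.56,0.4,0,0,0,-1],[0.52,-0.56,0.4,0,0,0,-1],[0.52,-0.56,0.4,0,0,0,-1]],
])

```text
time: 5.88
tool_pos: [0.4001, -0.3683, 0.2396]
tcp_rot: [-3.139, -0.005, 1.574]
force: [0.7, 0.3, 0.1]
opening: 0.088
```

Emit:
carry_out([
  [[0.25,-0.28,0.2,0,0,0,-1],[0.52,-0.56,0.4,0,0,0,-1],[0.52,-0.56,0.4,0,0,0,-1],[0.52,-0.56,0.4,0,0,0,-1]],
])

```text
time: 6.22
tool_pos: [0.345, -0.3186, 0.2011]
tcp_rot: [-3.141, -0.002, 1.573]
force: [1.0, -0.4, 0.8]
opening: 0.088
```

Emit:
carry_out([
  [[0,0,0.1,0,0,0.24,-1],[0,0,0.25,0,0,0.48,-1],[0,0,0.25,0,0,0.72,-1],[0,0,0.25,0,0,0.927,-1],[0,0,0.25,0,0,0.927,-1]],
])

```text
time: 6.63
tool_pos: [0.3483, -0.3226, 0.1781]
tcp_rot: [3.138, 0.002, 1.105]
force: [0.6, -0.4, 0.8]
opening: 0.0876
```

Emit:
carry_out([
  [[0,0,0.1,0,0,0.24,-1],[0,0,0.25,0,0,0.48,-1],[0,0,0.25,0,0,0.72,-1],[0,0,0.25,0,0,0.927,-1],[0,0,0.25,0,0,0.927,-1],[0,0,0.25,0,0,0.927,-1],[0,0,0.25,0,0,0.927,-1]],
])

```text
time: 7.22
tool_pos: [0.3461, -0.3217, 0.1523]
tcp_rot: [3.14, -0.0, 0.648]
force: [-0.0, -0.4, -0.2]
opening: 0.0878
```

```bash
python3 - <<'E'
from h import *
s,d=snap('wrist','q1.png');print(s['tool_pos'],s['tcp_rot'])
x=fit(d,s,'square',(.346,-.318),.645,.01,1)
# bar edges: bar mid-top point by brightness
p=d['pixels'].copy();draw(p,d,s,'square',x,.01)
b=np.array([[35,6,.045],[35,-6,.045],[-35,-6,.045],[-35,6,.045]]);c,n=np.cos(x[2]),np.sin(x[2])
q=np.c_[(b[:,:2]@np.array([[c,n],[-n,c]])+x[:2])/1000,b[:,2]]
cv2.polylines(p,[proj(d,q,s).astype(int)],True,(255,0,0),1)
cv2.imwrite('pics/q1.png',p[:300,:,::-1])
go((x[0]/1000,x[1]/1000,.021),x[2],s)
E
```

```text
[ 0.34614635 -0.32167399  0.15230385] [ 3.13986148e+00 -2.36627743e-04  6.47812082e-01]
square lid [ 345.7 -317.9] yaw 36.8 n 376 rms 0.67
shift [ 0.019 -0.035  1.313] turn [ 0.003 -0.     0.01 ]
```

View pics/q1.png

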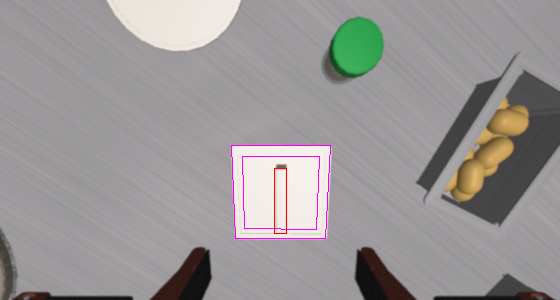

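The square lid's outline and handle overlay match the picture. Descend and grip.

Emit:
carry_out([
  [[0.01,-0.02,0.35,0,0,0,-1],[0.02,-0.035,0.7,0,0,0,-1],[0.02,-0.035,0.7,0,0,0,-1],[0.02,-0.035,0.7,0,0,0,-1]],
])

```text
time: 7.6
tool_pos: [0.3432, -0.3168, 0.0813]
tcp_rot: [-3.139, 0.002, 0.643]
force: [0.3, 0.4, 0.3]
opening: 0.088
```

Emit:
carry_out([
  [[0,0,0.2,0,0,0,-1],[0,0,0.4,0,0,0,-1],[0,0,0.6,0,0,0,-1],[0,0,0.61,0,0,0,-1],[0,0,0.61,0,0,0,-1],[0,0,0.61,0,0,0,1],[0,0,0.61,0,0,0,1],[0,0,0.61,0,0,0,1],[0,0,0.61,0,0,0,1],[0,0,0.61,0,0,0,1],[0,0,0.61,0,0,0,1]],
], force=30)

```text
time: 8.52
tool_pos: [0.3445, -0.3171, 0.0209]
tcp_rot: [3.141, -0.0, 0.642]
force: [0.5, 0.7, -0.3]
opening: 0.0515
```

Emit:
carry_out([
  [[0,0,0,0,0,0,1],[0,0,0,0,0,0,1],[0,0,0,0,0,0,1]],
])

```text
time: 8.77
tool_pos: [0.3442, -0.3171, 0.0206]
tcp_rot: [-3.141, 0.0, 0.642]
force: [-1.2, 0.1, -0.4]
opening: 0.0316
```

Emit:
carry_out([
  [[0,0,0,0,0,0,1],[0,0,0,0,0,0,1],[0,0,0,0,0,0,1],[0,0,0,0,0,0,1],[0,0,0,0,0,0,1],[0,0,0,0,0,0,1],[0,0,-0.1,0,0,0,1],[0,0,-0.3,0,0,0,1],[0,0,-0.6,0,0,0,1],[0,0,-0.9,0,0,0,1],[0,0,-0.9,0,0,0,1]],
])

```text
time: 9.68
tool_pos: [0.3462, -0.3195, 0.1152]
tcp_rot: [3.135, -0.003, 0.641]
force: [0.1, -1.0, 0.5]
opening: 0.0006
```

Emit:
carry_out([
  [[0,0,-0.3,0,0,0,1],[0,0,-0.6,0,0,0,1],[0,0,-0.9,0,0,0,1],[0,0,-0.9,0,0,0,1],[0,0,-0.9,0,0,0,1]],
])

```text
time: 10.1
tool_pos: [0.3452, -0.3173, 0.2019]
tcp_rot: [3.139, -0.003, 0.643]
force: [0.1, 0.1, -0.4]
opening: 0.0006
```

```bash
python3 - <<'E'
from h import *
s=env.get_state();print(s['opening'],s['force'],s['q'].round(2))
go((.674,-.13,.20),np.radians(90))
E
```

```text
0.0005685227321382673 [ 0.07532634  0.14877867 -0.4342982 ] [-0.29  0.17  1.03  2.07 -0.18  0.99 -0.1 ]
shift [3.754 0.472 0.031] turn [ 0.007 -0.003 -1.856]
```

```bash
python3 - <<'E'
from h import *
s,d=snap('wrist','q2.png');t=env.snapshot('side')
p=d['pixels'].copy();x=fit(d,s,'square',(.346,-.318),.645,.01,1)
P=t['pixels'];b=np.hstack([cv2.resize(p[100:400,130:430],(400,400)),cv2.resize(P[220:370,190:340],(400,400))]);cv2.imwrite('pics/q2.png',b[...,::-1])
E
```

```text
square lid [ 345.5 -317.8] yaw 37.1 n 331 rms 0.68
```

View pics/q2.png

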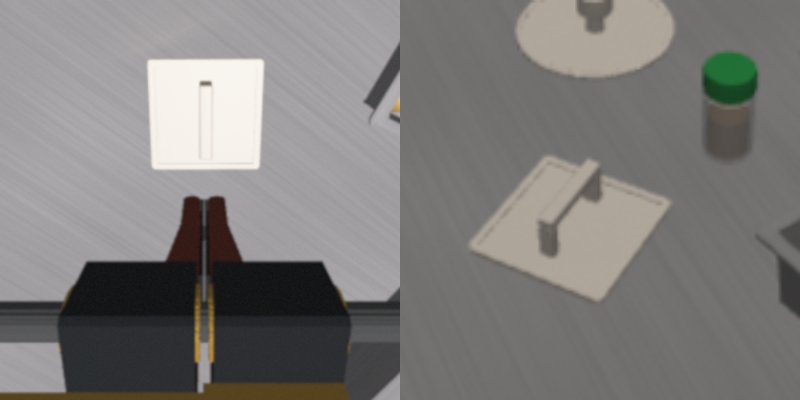

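The lid was not picked up and has not moved (fit unchanged). I'll retry, and this time check the opening before lifting.

Emit:
carry_out([
  [[0,0,0,0,0,0,-0.2],[0,0,0,0,0,0,-0.2],[0,0,0,0,0,0,-0.2],[0,0,0,0,0,0,-0.2],[0,0,0,0,0,0,-0.2],[0,0,0,0,0,0,-0.2],[0,0,0.3,0,0,0,-0.2],[0,0,0.6,0,0,0,-0.2],[0,0,0.9,0,0,0,-0.2],[0,0,0.9,0,0,0,-0.2]],
])

```text
time: 11.03
tool_pos: [0.3414, -0.3148, 0.1066]
tcp_rot: [-3.134, 0.004, 0.642]
force: [-0.3, 1.2, 0.1]
opening: 0.0525
```

Emit:
carry_out([
  [[0,0,0.3,0,0,0,-0.2],[0,0,0.6,0,0,0,-0.2],[0,0,0.85,0,0,0,-0.2],[0,0,0.9,0,0,0,-0.2],[0,0,0.9,0,0,0,-0.2],[0,0,0.9,0,0,0,-0.2]],
])

```text
time: 11.53
tool_pos: [0.345, -0.3179, 0.0221]
tcp_rot: [3.14, -0.001, 0.642]
force: [1.1, -0.3, -0.1]
opening: 0.0527
```

Emit:
carry_out([
  [[0,0,0,0,0,0,1],[0,0,0,0,0,0,1],[0,0,0,0,0,0,1],[0,0,0,0,0,0,1],[0,0,0,0,0,0,1],[0,0,0,0,0,0,1],[0,0,0,0,0,0,1],[0,0,0,0,0,0,1]],
], force=30)

```text
time: 12.2
tool_pos: [0.3442, -0.317, 0.0206]
tcp_rot: [-3.141, 0.0, 0.642]
force: [-0.3, 0.3, -0.6]
opening: 0.0027
```

Emit:
carry_out([
  [[0,0,0,0,0,0,1],[0,0,0,0,0,0,1]],
])

```text
time: 12.37
tool_pos: [0.3442, -0.3171, 0.0206]
tcp_rot: [-3.141, 0.0, 0.642]
force: [-1.0, -0.0, -1.0]
opening: 0.0007
```

It shut with nothing between the pads, so I'll look at it as it stands.

```bash
python3 - <<'E'
from h import *
s,d=snap('wrist','q3.png');t=env.snapshot('side')
print(proj(t,[s['tool_pos'],s['tool_pos']+[0,0,.019],[.3457,-.3179,.04],[.3457,-.3179,.01]]).round(1))
print(proj(d,[s['tool_pos'],[.3457,-.3179,.045]],s).round(1))
p=d['pixels'];P=t['pixels'];b=np.hstack([cv2.resize(p[100:400,130:430],(400,400)),cv2.resize(P[220:370,190:340],(400,400))]);cv2.imwrite('pics/q3.png',b[...,::-1])
E
```

```text
[[252.2 299.8]
 [251.8 292.5]
 [252.7 292.4]
 [253.3 303.8]]
[[284.5 244.8]
 [287.2 259.4]]
```

View pics/q3.png

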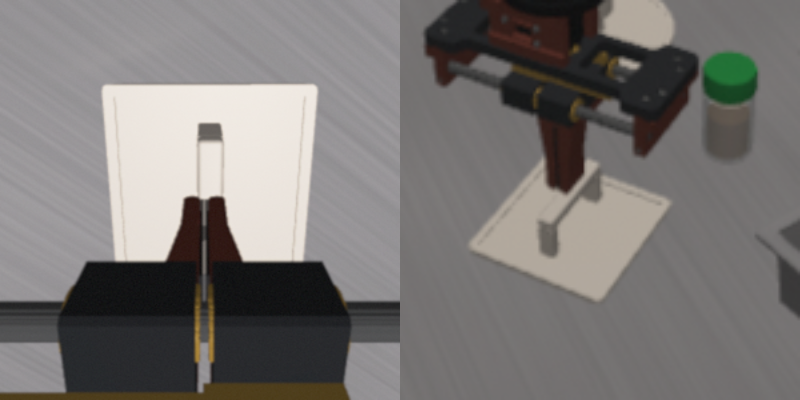

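The shut tips sit on top of the bar: the side view puts them about 23 mm higher than the reported TCP suggests. The camera geometry itself checks out, since lid size and position fit at two heights. So the usable fingertip is about 23 mm behind the nominal TCP. I'll open, go down gently by 22 mm watching the force, and close.

Emit:
carry_out([
  [[0,0,0,0,0,0,-0.2],[0,0,0,0,0,0,-0.2],[0,0,0,0,0,0,-0.2],[0,0,0,0,0,0,-0.2],[0,0,0,0,0,0,-0.2],[0,0,0,0,0,0,-0.2],[0,0,0,0,0,0,-0.2],[0,0,0.05,0,0,0,-0.2],[0,0,0.1,0,0,0,-0.2],[0,0,0.1,0,0,0,-0.2]],
])

```text
time: 13.3
tool_pos: [0.3438, -0.3166, 0.0097]
tcp_rot: [-3.14, 0.0, 0.642]
force: [-0.6, -0.2, -0.1]
opening: 0.0523
```

Emit:
carry_out([
  [[0,0,0.03,0,0,0,-0.2],[0,0,0.06,0,0,0,-0.2],[0,0,0.1,0,0,0,-0.2],[0,0,0.12,0,0,0,-0.2],[0,0,0.12,0,0,0,-0.2]],
])

```text
time: 13.72
tool_pos: [0.344, -0.3169, -0.0018]
tcp_rot: [-3.141, 0.0, 0.642]
force: [0.5, -0.2, -0.5]
opening: 0.0525
```

Emit:
carry_out([
  [[0,0,0,0,0,0,1],[0,0,0,0,0,0,1],[0,0,0,0,0,0,1],[0,0,0,0,0,0,1],[0,0,0,0,0,0,1],[0,0,0,0,0,0,1],[0,0,0,0,0,0,1],[0,0,0,0,0,0,1],[0,0,0,0,0,0,1]],
], force=30)

```text
time: 14.47
tool_pos: [0.3445, -0.3172, -0.0013]
tcp_rot: [3.141, -0.0, 0.642]
force: [0.2, 0.3, 1.2]
opening: 0.0119
```

```bash
python3 - <<'E'
from h import *
s=env.get_state();print(s['opening'],s['force'],s['tool_pos'],s['tcp_rot'])
E
```

```text
0.01189976023811417 [0.18252797 0.2566634  1.21848834] [ 0.34445095 -0.3172239  -0.00126256] [ 3.14120563e+00 -8.30445507e-05  6.42292402e-01]
```

The lid is gripped (11.9 mm opening). Lift and carry it to a look-point beside the square tub.

Emit:
carry_out([
  [[0,0,-0.1,0,0,0,1],[0,0,-0.3,0,0,0,1],[0,0,-0.55,0,0,0,1],[0,0,-0.8,0,0,0,1],[0,0,-1,0,0,0,1],[0,0,-1,0,0,0,1]],
])

```text
time: 14.97
tool_pos: [0.3456, -0.3185, 0.1019]
tcp_rot: [3.137, -0.003, 0.642]
force: [0.4, -0.1, -1.8]
opening: 0.0117
```

Emit:
carry_out([
  [[0,0,-0.25,0,0,0,1],[0,0,-0.5,0,0,0,1],[0,0,-0.75,0,0,0,1],[0,0,-1,0,0,0,1],[0,0,-1,0,0,0,1]],
])

```text
time: 15.38
tool_pos: [0.3457, -0.3186, 0.2018]
tcp_rot: [3.137, -0.003, 0.642]
force: [1.3, -0.0, -1.8]
opening: 0.0114
```

Emit:
carry_out([
  [[0.2,0.03,0,0,0,0,1],[0.45,0.06,0,0,0,0,1],[0.7,0.09,0,0,0,0,1],[0.94,0.12,0,0,0,0,1],[0.94,0.12,0,0,0,0,1]],
])

```text
time: 15.8
tool_pos: [0.4309, -0.2661, 0.1969]
tcp_rot: [-3.14, 0.001, 0.65]
force: [-0.4, 0.7, -0.5]
opening: 0.0114
```

Emit:
carry_out([
  [[0.2,0.03,0,0,0,0,1],[0.45,0.06,0,0,0,0,1],[0.7,0.09,0,0,0,0,1],[0.94,0.12,0,0,0,0,1],[0.94,0.12,0,0,0,0,1]],
])

```text
time: 16.22
tool_pos: [0.5137, -0.2191, 0.197]
tcp_rot: [-3.141, -0.0, 0.649]
force: [0.6, 1.5, -1.5]
opening: 0.0117
```

Emit:
carry_out([
  [[0.2,0.03,0,0,0,0,1],[0.45,0.06,0,0,0,0,1],[0.7,0.09,0,0,0,0,1],[0.94,0.12,0,0,0,0,1],[0.94,0.12,0,0,0,0,1]],
])

```text
time: 16.63
tool_pos: [0.5957, -0.1721, 0.1966]
tcp_rot: [-3.14, -0.0, 0.649]
force: [-0.3, 0.7, -1.4]
opening: 0.0118
```

Emit:
carry_out([
  [[0.2,0.03,0,0,0,0,1],[0.45,0.06,0,0,0,0,1],[0.7,0.09,0,0,0,0,1],[0.94,0.12,0,0,0,0,1],[0.94,0.12,0,0,0,0,1]],
])

```text
time: 17.05
tool_pos: [0.6775, -0.1253, 0.1962]
tcp_rot: [-3.14, -0.001, 0.648]
force: [-0.2, 2.0, -1.5]
opening: 0.0117
```

Emit:
carry_out([
  [[0,0,0,0,0,-0.2,1],[0,0,0,0,0,-0.4,1],[0,0,0,0,0,-0.6,1],[0,0,0,0,0,-0.8,1],[0,0,0,0,0,-0.928,1],[0,0,0,0,0,-0.928,1]],
])

```text
time: 17.55
tool_pos: [0.6731, -0.1307, 0.1976]
tcp_rot: [-3.14, -0.0, 1.107]
force: [-0.4, 0.8, -0.7]
opening: 0.012
```

Emit:
carry_out([
  [[0,0,0,0,0,-0.2,1],[0,0,0,0,0,-0.4,1],[0,0,0,0,0,-0.6,1],[0,0,0,0,0,-0.8,1],[0,0,0,0,0,-0.928,1],[0,0,0,0,0,-0.928,1],[0,0,0,0,0,-0.928,1],[0,0,0,0,0,-0.928,1]],
])

```text
time: 18.22
tool_pos: [0.6737, -0.1304, 0.1981]
tcp_rot: [-3.141, -0.0, 1.567]
force: [-0.6, -1.0, -0.8]
opening: 0.0118
```

```bash
python3 - <<'E'
from h import *
import pickle
s,d=snap('wrist','q4.png');print(s['opening'],s['tool_pos'],s['tcp_rot'],s['q'].round(2));pickle.dump((s,d),open('q4.pkl','wb'))
E
```

```text
0.011755906855575489 [ 0.67374358 -0.13042257  0.19814779] [-3.14078448e+00 -1.39322997e-04  1.56693928e+00] [-0.31  0.55  0.61  1.55 -0.34  1.15  0.37]
```

View pics/q4.png

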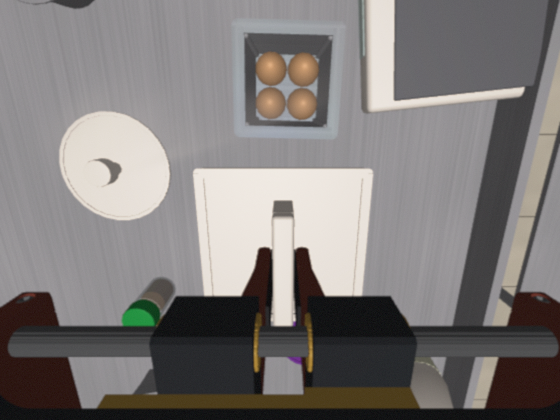

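The square tub's rim is clear here: outer corners at about (233,20), (345,24), (339,138), (234,136), with the lid held square below. I'll cast these and refit from this view.

```bash
python3 - <<'E'
from h import *
import pickle
s,d=pickle.load(open('q4.pkl','rb'))
c=cast(d,[(233,20),(345,24),(339,138),(234,136)],.065,s)[:,:2]*1000
print(c.round(1),c.mean(0),rect(c/1000),np.linalg.norm(np.diff(c,axis=0),axis=1))
x=fit(d,s,'square',c.mean(0)/1000,np.radians(-1),.065,tol=6)
hsv=cv2.cvtColor(d['pixels'],cv2.COLOR_RGB2HSV);p=d['pixels'].astype(int)
m=((p[...,2]-p[...,0]>5)&(p[...,2]>90)).astype(np.uint8);m[150:]=0
m=cv2.morphologyEx(m,cv2.MORPH_OPEN,np.ones((3,3)));cs,_=cv2.findContours(m,cv2.RETR_EXTERNAL,cv2.CHAIN_APPROX_NONE);k=max(cs,key=cv2.contourArea)
print(cv2.boundingRect(k),rect(cast(d,k[:,0],.065,s)))
R_=R(s['tcp_rot']);print('yaw',np.degrees(s['tcp_rot'][2]))
q=d['pixels'].copy();draw(q,d,s,'square',x,.065);cv2.imwrite('pics/q5.png',q[:150,180:400,::-1])
E
```

```text
[[626.5  45.2]
 [733.5  41.4]
 [733.4 -64.5]
 [621.8 -62. ]] [678.83452138  -9.9622348 ] [678.8  -9.6 111.7 107.2  -1.3] [107.08153356 105.88785075 111.66653166]
square  [677.8  -9. ] yaw -1.5 n 658 rms 0.56
(233, 19, 107, 120) [677.7  -9.7 109.3 109.2  88.6]
yaw 89.77900776880742
```

Three estimates agree: tub centre (678,-9), yaw -1.4°. Move over it and come down to hover.

Emit:
carry_out([
  [[0.3,0.02,0,0,0,0.04,1],[0.6,0.02,0,0,0,0.04,1],[0.6,0.02,0,0,0,0.04,1]],
])

```text
time: 18.52
tool_pos: [0.677, -0.0617, 0.1977]
tcp_rot: [-3.141, -0.005, 1.557]
force: [1.0, 1.9, -1.2]
opening: 0.0116
```

Emit:
carry_out([
  [[0.3,0.02,0.1,0,0,0,1],[0.6,0.02,0.3,0,0,0,1],[0.6,0.02,0.5,0,0,0,1],[0.6,0.02,0.7,0,0,0,1],[0.6,0.02,0.9,0,0,0,1],[0.6,0.02,0.9,0,0,0,1],[0.6,0.02,0.9,0,0,0,1],[0.6,0.02,0.9,0,0,0,1]],
])

```text
time: 19.18
tool_pos: [0.6801, -0.0107, 0.1098]
tcp_rot: [3.14, 0.0, 1.549]
force: [-0.3, -0.7, -1.0]
opening: 0.012
```

```bash
python3 - <<'E'
from h import *
s=env.get_state();print(s['tool_pos'],np.degrees(s['tcp_rot']));go((.6778,-.0097,.0567),np.radians(88.6),s)
E
```

```text
[ 0.68013445 -0.01068387  0.10980822] [1.79918965e+02 1.09131568e-02 8.87755639e+01]
shift [ 0.009 -0.024  0.531] turn [0.003 0.    0.006]
```

Emit:
carry_out([
  [[0.01,-0.02,0.15,0,0,0,1],[0.01,-0.02,0.3,0,0,0,1],[0.01,-0.02,0.4,0,0,0,1],[0.01,-0.02,0.45,0,0,0,1],[0.01,-0.02,0.48,0,0,0,1],[0.01,-0.02,0.5,0,0,0,1],[0.01,-0.02,0.51,0,0,0,1],[0.01,-0.02,0.52,0,0,0,1],[0.01,-0.02,0.53,0,0,0,1],[0.01,-0.02,0.53,0,0,0,1],[0.01,-0.02,0.53,0,0,0,1]],
])

```text
time: 20.1
tool_pos: [0.6779, -0.0093, 0.0568]
tcp_rot: [3.14, -0.0, 1.55]
force: [-2.2, 0.5, 6.3]
opening: 0.0116
```

```bash
python3 - <<'E'
from h import *
s=env.get_state();print(s['tool_pos'],np.degrees(s['tcp_rot']),s['force'],s['opening'])
E
```

```text
[ 0.67793108 -0.00933306  0.05679659] [ 1.79935478e+02 -2.10891563e-02  8.88220005e+01] [-2.16449692  0.47985936  6.27055358] 0.011589290613582251
```

Contact came at exactly the expected height (TCP z 0.0568, 6 N). Release, lift and go towards the small lid.

Emit:
carry_out([
  [[0,0,0,0,0,0,-0.4],[0,0,0,0,0,0,-0.4],[0,0,0,0,0,0,-0.4],[0,0,0,0,0,0,-0.4],[0,0,0,0,0,0,-0.4],[0,0,0,0,0,0,-0.4],[0,0,-0.1,0,0,0,-0.4],[0,0,-0.3,0,0,0,-0.4],[0,0,-0.6,0,0,0,-0.4],[0,0,-0.9,0,0,0,-0.4],[0,0,-0.9,0,0,0,-0.4]],
])

```text
time: 21.02
tool_pos: [0.6813, -0.0102, 0.1528]
tcp_rot: [3.132, -0.001, 1.55]
force: [1.2, -0.4, 1.2]
opening: 0.0615
```

Emit:
carry_out([
  [[-0.25,-0.1,-0.1,0,0,0,-0.4],[-0.5,-0.2,-0.2,0,0,0,-0.4],[-0.75,-0.2,-0.2,0,0,0,-0.4],[-0.75,-0.2,-0.2,0,0,0,-0.4],[-0.75,-0.2,-0.2,0,0,0,-0.4],[-0.75,-0.2,-0.2,0,0,0,-0.4]],
])

```text
time: 21.52
tool_pos: [0.656, -0.0831, 0.1657]
tcp_rot: [3.142, -0.001, 1.551]
force: [0.1, 1.5, -0.5]
opening: 0.0615
```

```bash
python3 - <<'E'
from h import *
s,d=snap('wrist','m1.png');print(s['tool_pos'],np.degrees(s['tcp_rot']))
x=fit(d,s,'square',(.678,-.0092),np.radians(-1.4),.067,1,tol=6)
p=d['pixels'].copy();draw(p,d,s,'square',x,.067);cv2.imwrite('pics/m1.png',p[...,::-1])
go((.6453,-.233,.12),np.radians(90),s)
E
```

```text
[ 0.65597749 -0.08306896  0.16566142] [ 1.79999982e+02 -4.50457466e-02  8.88443937e+01]
square lid [677.5  -8.1] yaw -1.2 n 477 rms 0.68
shift [-1.502 -0.077  0.455] turn [ 0.    -0.002 -0.04 ]
```

View pics/m1.png

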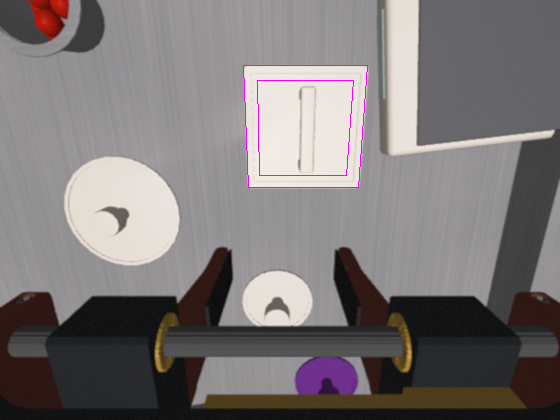

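The square lid sits on its tub at (677.5,-8.1), yaw -1.2°, within about 1 mm and 0.2° of the tub. Next is the small lid.

Emit:
carry_out([
  [[-0.3,-0.04,0.1,0,0,0,-0.4],[-0.6,-0.04,0.2,0,0,0,-0.4],[-0.75,-0.04,0.23,0,0,0,-0.4],[-0.75,-0.04,0.23,0,0,0,-0.4]],
])

```text
time: 21.9
tool_pos: [0.649, -0.1623, 0.1417]
tcp_rot: [-3.14, 0.002, 1.546]
force: [-0.9, 0.3, -0.2]
opening: 0.0615
```

Emit:
carry_out([
  [[-0.3,-0.04,0.1,0,0,0,-0.4],[-0.6,-0.04,0.2,0,0,0,-0.4],[-0.75,-0.04,0.23,0,0,0,-0.4],[-0.75,-0.04,0.23,0,0,0,-0.4],[-0.75,-0.04,0.23,0,0,0,-0.4],[-0.75,-0.04,0.23,0,0,0,-0.4]],
])

```text
time: 22.4
tool_pos: [0.6459, -0.2307, 0.1196]
tcp_rot: [3.141, -0.002, 1.553]
force: [0.0, 0.2, -1.3]
opening: 0.0614
```

```bash
python3 - <<'E'
from h import *
s,d=snap('wrist','m2.png');print(s['tool_pos'],np.degrees(s['tcp_rot']))
x=fit(d,s,'small',(.6453,-.233),0,.01,1,tol=6)
go((x[0]/1e3,x[1]/1e3,-.0015),None,s)
E
```

```text
[ 0.6459167  -0.23073363  0.11958653] [ 1.79982021e+02 -9.19179443e-02  8.89970085e+01]
small lid [ 644.8 -233.5] yaw 0.0 n 323 rms 0.39
shift [-0.03  -0.011  1.211] turn [0. 0. 0.]
```

Emit:
carry_out([
  [[-0.03,-0.01,0.3,0,0,0,-0.4],[-0.03,-0.01,0.6,0,0,0,-0.4],[-0.03,-0.01,0.6,0,0,0,-0.4],[-0.03,-0.01,0.6,0,0,0,-0.4]],
])

```text
time: 22.78
tool_pos: [0.6433, -0.2343, 0.0587]
tcp_rot: [-3.139, -0.002, 1.552]
force: [0.2, -0.1, -0.3]
opening: 0.0615
```

Emit:
carry_out([
  [[0,0,0.2,0,0,0,-0.4],[0,0,0.4,0,0,0,-0.4],[0,0,0.55,0,0,0,-0.4],[0,0,0.61,0,0,0,-0.4],[0,0,0.61,0,0,0,-0.4],[0,0,0.61,0,0,0,-0.4]],
])

```text
time: 23.28
tool_pos: [0.6444, -0.2367, -0.0004]
tcp_rot: [3.141, 0.0, 1.551]
force: [0.1, 0.2, 1.3]
opening: 0.0613
```

Emit:
carry_out([
  [[0,0,0,0,0,0,1],[0,0,0,0,0,0,1],[0,0,0,0,0,0,1],[0,0,0,0,0,0,1],[0,0,0,0,0,0,1],[0,0,0,0,0,0,1],[0,0,0,0,0,0,1],[0,0,0,0,0,0,1]],
], force=30)

```text
time: 23.95
tool_pos: [0.6441, -0.2367, -0.0009]
tcp_rot: [3.141, 0.0, 1.55]
force: [1.0, 0.8, 3.9]
opening: 0.0315
```

```bash
python3 - <<'E'
from h import *
s=env.get_state();print(s['opening'],s['force'],s['tool_pos'],np.degrees(s['tcp_rot']))
t=s['tool_pos']+[0,0,.2]
s['tool_pos']=t;go((.442,.108-.12,.2),np.radians(90),s)
E
```

```text
0.03152471153046526 [1.04333406 0.82859107 3.94677281] [ 0.64405241 -0.2367454  -0.00093321] [1.79960488e+02 2.75032407e-03 8.88228957e+01]
shift [ 2.205 -2.066 -0.011] turn [ 0.001  0.    -0.041]
```

The knob is gripped (31.5 mm). Lift and carry it to a look-point beside the small pot.

Emit:
carry_out([
  [[0,0,-0.1,0,0,0,1],[0,0,-0.3,0,0,0,1],[0,0,-0.55,0,0,0,1],[0,0,-0.8,0,0,0,1],[0,0,-1,0,0,0,1],[0,0,-1,0,0,0,1]],
])

```text
time: 24.45
tool_pos: [0.6461, -0.2382, 0.1036]
tcp_rot: [3.135, 0.002, 1.55]
force: [0.8, -1.1, 0.5]
opening: 0.0315
```

Emit:
carry_out([
  [[0,0,-0.25,0,0,0,1],[0,0,-0.5,0,0,0,1],[0,0,-0.75,0,0,0,1],[0,0,-1,0,0,0,1],[0,0,-1,0,0,0,1]],
])

```text
time: 24.87
tool_pos: [0.6457, -0.2381, 0.2035]
tcp_rot: [3.135, 0.002, 1.55]
force: [1.3, -0.5, 0.6]
opening: 0.0315
```

Emit:
carry_out([
  [[0.2,-0.2,0,0,0,0,1],[0.4,-0.4,0,0,0,0,1],[0.6,-0.55,0,0,0,0,1],[0.74,-0.69,0,0,0,0,1],[0.74,-0.69,0,0,0,0,1]],
])

```text
time: 25.28
tool_pos: [0.5735, -0.1575, 0.1971]
tcp_rot: [-3.138, -0.003, 1.553]
force: [0.7, 0.1, -1.4]
opening: 0.0312
```

Emit:
carry_out([
  [[0.2,-0.2,0,0,0,0,1],[0.4,-0.4,0,0,0,0,1],[0.6,-0.55,0,0,0,0,1],[0.74,-0.69,0,0,0,0,1],[0.74,-0.69,0,0,0,0,1]],
])

```text
time: 25.7
tool_pos: [0.5063, -0.0831, 0.1975]
tcp_rot: [-3.138, -0.002, 1.553]
force: [-0.3, 0.4, -1.3]
opening: 0.0313
```

Emit:
carry_out([
  [[0.2,-0.2,0,0,0,0,1],[0.4,-0.4,0,0,0,0,1],[0.6,-0.55,0,0,0,0,1],[0.74,-0.69,0,0,0,0,1],[0.74,-0.69,0,0,0,0,1],[0.74,-0.69,0,0,0,0,1],[0.74,-0.69,0,0,0,0,1]],
])

```text
time: 26.28
tool_pos: [0.4422, -0.0114, 0.1987]
tcp_rot: [3.141, 0.0, 1.549]
force: [-0.2, -0.3, -1.3]
opening: 0.0314
```

```bash
cat >> h.py <<'E'
def cont(d,s,name,c0,z=.065,dv=5):
    """second estimate: contour of bluish rim mask around c0 -> enclosing circle / min rect"""
    p=d['pixels'].astype(int);m=((p[...,2]-p[...,0]>dv)&(p[...,2]>90)).astype(np.uint8)
    v,u=np.nonzero(m);P=cast(d,np.c_[u,v],z,s)[:,:2];k=np.linalg.norm(P-c0,axis=1)<.1
    m[v[~k],u[~k]]=0;m=cv2.morphologyEx(m,cv2.MORPH_OPEN,np.ones((3,3)))
    cs,_=cv2.findContours(m,cv2.RETR_EXTERNAL,cv2.CHAIN_APPROX_NONE);k=max(cs,key=cv2.contourArea)
    Q=cast(d,k[:,0],z,s);print('contour',rect(Q),cv2.minEnclosingCircle((Q[:,:2]*1000).astype(np.float32)))
E
python3 - <<'E'
from h import *
s,d=snap('wrist','m3.png');print(s['tool_pos'],np.degrees(s['tcp_rot']),s['opening'])
for t in (6,9): x=fit(d,s,'small',(.442,.108),0,.065,tol=t)
x2=fit(d,s,'small',(.442,.108),0,.065,True,tol=5)
cont(d,s,'small',np.array([.442,.108]))
xl=fit(d,s,'small',s['tool_pos'][:2]+[0,.003],0,s['tool_pos'][2]+.011,True,tol=5)
p=d['pixels'].copy();draw(p,d,s,'small',x,.065);draw(p,d,s,'small',xl,s['tool_pos'][2]+.011,(255,0,0));cv2.imwrite('pics/m3.png',p[...,::-1])
E
```

```text
[ 0.44221936 -0.01142703  0.19870516] [1.79958364e+02 2.69171581e-02 8.87609251e+01] 0.03142913047641154
small  [440.3 106.6] yaw 0.0 n 632 rms 1.30
small  [440.3 106.6] yaw 0.0 n 632 rms 1.30
small lid [440.3 106.7] yaw 0.0 n 351 rms 1.56
contour [439.7 106.2  90.6  89.7  88.8] ((440.3168029785156, 106.49929809570312), 46.15294647216797)
small lid [441.8  -8.4] yaw 0.0 n 362 rms 0.41
```

View pics/m3.png

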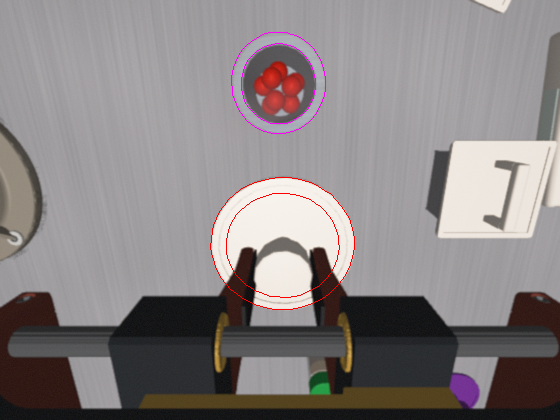

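Small pot at (440.3,106.6), where three estimates agree. The lid in hand is offset (-0.4,+3.0) mm from the TCP, so the TCP target is (440.7,103.6).

Emit:
carry_out([
  [[0.3,-0.02,0,0,0,0,1],[0.57,-0.02,0,0,0,0,1],[0.57,-0.02,0,0,0,0,1]],
])

```text
time: 26.58
tool_pos: [0.4416, 0.0504, 0.1986]
tcp_rot: [3.141, -0.001, 1.554]
force: [0.5, 0.4, -0.5]
opening: 0.0316
```

Emit:
carry_out([
  [[0.3,-0.02,0.1,0,0,0,1],[0.57,-0.02,0.3,0,0,0,1],[0.57,-0.02,0.5,0,0,0,1],[0.57,-0.02,0.7,0,0,0,1],[0.57,-0.02,0.95,0,0,0,1],[0.57,-0.02,0.95,0,0,0,1],[0.57,-0.02,0.95,0,0,0,1],[0.57,-0.02,0.95,0,0,0,1]],
])

```text
time: 27.25
tool_pos: [0.4408, 0.1029, 0.1045]
tcp_rot: [3.141, 0.0, 1.549]
force: [-0.2, 0.2, -1.2]
opening: 0.0315
```

```bash
python3 - <<'E'
from h import *
s=env.get_state();print(s['tool_pos'],np.degrees(s['tcp_rot']));go((.4407,.1036,.0571),None,s)
E
```

```text
[0.44079433 0.1029404  0.10445124] [1.79948289e+02 1.24591560e-02 8.87349909e+01]
shift [ 0.007 -0.002  0.474] turn [0. 0. 0.]
```

Lower and, at contact, release and lift. Then go towards the wide lid at (459,-105).

Emit:
carry_out([
  [[0,0,0.15,0,0,0,1],[0,0,0.28,0,0,0,1],[0,0,0.36,0,0,0,1],[0,0,0.41,0,0,0,1],[0,0,0.44,0,0,0,1],[0,0,0.455,0,0,0,1],[0,0,0.465,0,0,0,1],[0,0,0.475,0,0,0,1],[0,0,0.475,0,0,0,1],[0,0,0.475,0,0,0,1]],
])

```text
time: 28.08
tool_pos: [0.4401, 0.1037, 0.0569]
tcp_rot: [3.141, -0.001, 1.55]
force: [-1.1, -1.0, 5.8]
opening: 0.0319
```

Emit:
carry_out([
  [[0,0,0,0,0,0,-0.4],[0,0,0,0,0,0,-0.4],[0,0,0,0,0,0,-0.4],[0,0,0,0,0,0,-0.4],[0,0,0,0,0,0,-0.4],[0,0,-0.1,0,0,0,-0.4],[0,0,-0.3,0,0,0,-0.4],[0,0,-0.6,0,0,0,-0.4],[0,0,-0.9,0,0,0,-0.4],[0,0,-0.9,0,0,0,-0.4]],
])

```text
time: 28.92
tool_pos: [0.443, 0.1044, 0.1513]
tcp_rot: [3.134, -0.004, 1.549]
force: [0.8, 0.6, 0.6]
opening: 0.0613
```

Emit:
carry_out([
  [[-0.3,0.03,0,0,0,0,-0.4],[-0.6,0.06,0,0,0,0,-0.4],[-0.9,0.08,0,0,0,0,-0.4],[-0.9,0.08,0,0,0,0,-0.4],[-0.9,0.08,0,0,0,0,-0.4],[-0.9,0.08,0,0,0,0,-0.4]],
])

```text
time: 29.42
tool_pos: [0.4457, 0.0139, 0.1462]
tcp_rot: [-3.142, -0.0, 1.55]
force: [0.5, -0.3, 0.8]
opening: 0.0614
```

```bash
python3 - <<'E'
from h import *
s,d=snap('wrist','m4.png');print(s['tool_pos'],np.degrees(s['tcp_rot']))
x=fit(d,s,'small',(.4403,.1066),0,.068,True,tol=6)
go((.4585,-.105,.12),np.radians(90),s)
E
```

```text
[0.44573279 0.01388519 0.14620781] [-1.79995960e+02 -1.96881968e-02  8.88142977e+01]
small lid [439.7 107. ] yaw 0.0 n 419 rms 0.33
shift [-1.186  0.152  0.262] turn [-0.    -0.001 -0.041]
```

The small lid is home: fit (439.7,107.0) at the seated height, 0.33 mm rms. Now the wide lid.

Emit:
carry_out([
  [[-0.3,0.04,0.1,0,0,0,-0.4],[-0.59,0.075,0.13,0,0,0,-0.4],[-0.59,0.075,0.13,0,0,0,-0.4]],
])

```text
time: 29.72
tool_pos: [0.4519, -0.0492, 0.1328]
tcp_rot: [-3.141, 0.002, 1.547]
force: [-0.1, -1.1, 0.4]
opening: 0.0614
```

Emit:
carry_out([
  [[-0.3,0.04,0.1,0,0,0,-0.4],[-0.59,0.075,0.13,0,0,0,-0.4],[-0.59,0.075,0.13,0,0,0,-0.4],[-0.59,0.075,0.13,0,0,0,-0.4],[-0.59,0.075,0.13,0,0,0,-0.4]],
])

```text
time: 30.13
tool_pos: [0.4585, -0.1033, 0.12]
tcp_rot: [-3.141, -0.0, 1.552]
force: [1.2, -0.1, -0.2]
opening: 0.0613
```

```bash
python3 - <<'E'
from h import *
s,d=snap('wrist','d1.png');print(s['tool_pos'],np.degrees(s['tcp_rot']))
x=fit(d,s,'wide',(.4585,-.105),0,.01,True,tol=6)
go((x[0]/1e3,x[1]/1e3,-.0012),None,s)
E
```

```text
[ 0.45849792 -0.10334916  0.12003085] [-1.79969863e+02 -2.80251742e-02  8.89027280e+01]
wide lid [ 457.6 -104.2] yaw 0.0 n 481 rms 0.43
shift [-0.01  -0.009  1.212] turn [0. 0. 0.]
```

Emit:
carry_out([
  [[-0.01,-0.01,0.3,0,0,0,-0.4],[-0.01,-0.01,0.6,0,0,0,-0.4],[-0.01,-0.01,0.6,0,0,0,-0.4],[-0.01,-0.01,0.6,0,0,0,-0.4]],
])

```text
time: 30.52
tool_pos: [0.4563, -0.1046, 0.0596]
tcp_rot: [-3.138, -0.0, 1.552]
force: [0.5, -0.2, 0.0]
opening: 0.0615
```

Emit:
carry_out([
  [[0,0,0.2,0,0,0,-0.4],[0,0,0.4,0,0,0,-0.4],[0,0,0.55,0,0,0,-0.4],[0,0,0.61,0,0,0,-0.4],[0,0,0.61,0,0,0,-0.4],[0,0,0.61,0,0,0,-0.4]],
])

```text
time: 31.02
tool_pos: [0.4583, -0.1056, 0.0003]
tcp_rot: [3.14, -0.0, 1.551]
force: [-0.7, 0.2, -0.0]
opening: 0.0613
```

Emit:
carry_out([
  [[0,0,0,0,0,0,1],[0,0,0,0,0,0,1],[0,0,0,0,0,0,1],[0,0,0,0,0,0,1],[0,0,0,0,0,0,1],[0,0,0,0,0,0,1],[0,0,0,0,0,0,1],[0,0,0,0,0,0,1]],
], force=35)

```text
time: 31.68
tool_pos: [0.4576, -0.1057, -0.0006]
tcp_rot: [3.141, -0.0, 1.55]
force: [-0.8, 0.8, 6.4]
opening: 0.0314
```

Emit:
carry_out([
  [[0,0,-0.1,0,0,0,1],[0,0,-0.3,0,0,0,1],[0,0,-0.55,0,0,0,1],[0,0,-0.8,0,0,0,1],[0,0,-1,0,0,0,1],[0,0,-1,0,0,0,1]],
])

```text
time: 32.18
tool_pos: [0.4595, -0.1064, 0.1026]
tcp_rot: [3.136, -0.0, 1.55]
force: [-0.1, 0.3, -0.7]
opening: 0.0314
```

Emit:
carry_out([
  [[0,0,-0.25,0,0,0,1],[0,0,-0.5,0,0,0,1],[0,0,-0.75,0,0,0,1],[0,0,-1,0,0,0,1],[0,0,-1,0,0,0,1]],
])

```text
time: 32.6
tool_pos: [0.4596, -0.1063, 0.2026]
tcp_rot: [3.136, -0.001, 1.55]
force: [1.1, 0.1, -0.7]
opening: 0.031
```

Emit:
carry_out([
  [[0.25,-0.04,-0.2,0,0,0,1],[0.5,-0.08,-0.4,0,0,0,1],[0.75,-0.12,-0.6,0,0,0,1],[0.98,-0.15,-0.6,0,0,0,1],[0.98,-0.15,-0.6,0,0,0,1]],
])

```text
time: 33.02
tool_pos: [0.4439, -0.0027, 0.2588]
tcp_rot: [-3.142, -0.002, 1.557]
force: [0.2, -0.2, -1.3]
opening: 0.0312
```

Emit:
carry_out([
  [[0.25,-0.04,0,0,0,0,1],[0.5,-0.08,0,0,0,0,1],[0.75,-0.12,0,0,0,0,1],[0.98,-0.15,0,0,0,0,1],[0.98,-0.15,0,0,0,0,1]],
])

```text
time: 33.43
tool_pos: [0.43, 0.0948, 0.2575]
tcp_rot: [-3.139, 0.0, 1.556]
force: [-0.5, -0.1, -0.5]
opening: 0.0314
```

Emit:
carry_out([
  [[0.25,-0.04,0,0,0,0,1],[0.5,-0.08,0,0,0,0,1],[0.75,-0.12,0,0,0,0,1],[0.98,-0.15,0,0,0,0,1],[0.98,-0.15,0,0,0,0,1]],
])

```text
time: 33.85
tool_pos: [0.4171, 0.1927, 0.2576]
tcp_rot: [-3.14, 0.0, 1.556]
force: [0.6, 0.4, -1.3]
opening: 0.0314
```

Emit:
carry_out([
  [[0,0,0,0,0,-0.18,1],[0,0,0,0,0,-0.36,1],[0,0,0,0,0,-0.54,1],[0,0,0,0,0,-0.72,1],[0,0,0,0,0,-0.9,1],[0,0,0,0,0,-1,1],[0,0,0,0,0,-1,1],[0,0,0,0,0,-1,1]],
])

```text
time: 34.52
tool_pos: [0.4183, 0.1878, 0.2582]
tcp_rot: [-3.14, 0.0, 2.047]
force: [-1.0, -0.3, -1.4]
opening: 0.0312
```

```bash
python3 - <<'E'
from h import *
import pickle
s,d=snap('wrist','d2.png');print(s['tool_pos'],np.degrees(s['tcp_rot']),s['opening'],s['q'].round(2));pickle.dump((s,d),open('d2.pkl','wb'))
x=fit(d,s,'wide',(.352,.305),0,.065,tol=8)
x2=fit(d,s,'wide',(.352,.305),0,.065,True,tol=6)
cont(d,s,'wide',np.array([.352,.305]))
z=s['tool_pos'][2]+.0106
xl=fit(d,s,'wide',s['tool_pos'][:2],0,z,True,tol=6)
p=d['pixels'].copy();draw(p,d,s,'wide',x,.065);draw(p,d,s,'wide',xl,z,(255,0,0));cv2.imwrite('pics/d2.png',p[...,::-1])
E
```

```text
[0.41825365 0.18784898 0.25820654] [-1.79901818e+02  2.22102429e-02  1.17312495e+02] 0.031195352826908013 [-0.9   0.04  0.36  1.98 -0.01  1.13 -0.06]
wide  [345.1 310.5] yaw 0.0 n 752 rms 1.46
wide lid [355.5 303.7] yaw 0.0 n 185 rms 1.43
contour [345.  308.6 133.6 131.6 -69.7] ((345.4056396484375, 309.1040954589844), 67.97270202636719)
wide lid [418.1 188.8] yaw 0.0 n 604 rms 1.69
```

View pics/d2.png

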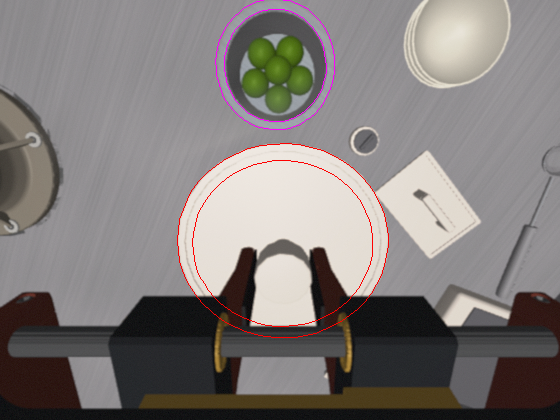

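Wide pot at the top (275,65), the lid in hand below. The two estimates of pot centre differ by 2 mm, so one more number, from the opening's dark contour.

```bash
python3 - <<'E'
from h import *
import pickle
s,d=pickle.load(open('d2.pkl','rb'));p=d['pixels'].astype(int)
# radial: per direction from the rough centre, last strong brightness rise (wall -> rim) = opening edge
c=np.array([.345,.3095]);g=cv2.GaussianBlur(d['pixels'],(3,3),0).astype(float)@[.3,.6,.1]
rr=np.arange(.050,.078,.0004);I=[];
for a in np.arange(0,360,3)*np.pi/180:
    uv=proj(d,np.c_[c+rr[:,None]*[np.cos(a),np.sin(a)],np.full(len(rr),.065)],s).astype(np.float32)
    if uv[:,1].min()<1: continue
    l=cv2.remap(g.astype(np.float32),uv[:,:1],uv[:,1:],cv2.INTER_LINEAR)[:,0]
    k=np.argmax(np.gradient(l)[:50]); 
    if np.gradient(l)[k]>2: I.append(np.r_[c+rr[k]*np.array([np.cos(a),np.sin(a)])])
I=np.array(I)*1e3
f=least_squares(lambda x:np.hypot(*(I-x[:2]).T)-x[2],[345,309,60],loss='soft_l1',f_scale=.7)
print(len(I),f.x,np.sqrt((f.fun**2).mean()))
t=np.array([345.2,309.7])/1e3
s=env.get_state();go((t[0],t[1],.12),None,s)
E
```

```text
101 [345.63573671 310.14302882  59.01740318] 0.35790553908876444
shift [ 1.416 -0.089  1.384] turn [0. 0. 0.]
```

The opening fit gives (345.6,310.1), radius 59, rms 0.36 mm, so I'll use (345.5,309.9). With the 1.5 mm lid offset, the TCP target is (346.2,308.6).

Emit:
carry_out([
  [[0.25,-0.02,0,0,0,0,1],[0.5,-0.04,0,0,0,0,1],[0.7,-0.045,0,0,0,0,1],[0.7,-0.045,0,0,0,0,1]],
])

```text
time: 34.9
tool_pos: [0.38, 0.2524, 0.2588]
tcp_rot: [-3.141, -0.001, 2.054]
force: [-0.7, 0.1, -1.2]
opening: 0.0316
```

Emit:
carry_out([
  [[0.25,-0.02,0,0,0,0,1],[0.5,-0.04,0,0,0,0,1],[0.7,-0.045,0.1,0,0,0,1],[0.7,-0.045,0.3,0,0,0,1],[0.7,-0.045,0.5,0,0,0,1],[0.7,-0.045,0.7,0,0,0,1],[0.7,-0.045,0.9,0,0,0,1],[0.7,-0.045,0.9,0,0,0,1]],
])

```text
time: 35.57
tool_pos: [0.3445, 0.3064, 0.1657]
tcp_rot: [-3.136, 0.003, 2.049]
force: [-0.6, -0.4, -0.4]
opening: 0.0314
```

Emit:
carry_out([
  [[0,0,0.2,0,0,0,1],[0,0,0.4,0,0,0,1],[0,0,0.6,0,0,0,1],[0,0,0.6,0,0,0,1],[0,0,0.6,0,0,0,1],[0,0,0.6,0,0,0,1]],
])

```text
time: 36.07
tool_pos: [0.3467, 0.3096, 0.1105]
tcp_rot: [3.14, -0.001, 2.05]
force: [-0.2, -0.9, -0.9]
opening: 0.0311
```

```bash
python3 - <<'E'
from h import *
s=env.get_state();print(s['tool_pos'],np.degrees(s['tcp_rot']));go((.3462,.3086,.0574),None,s)
E
```

```text
[0.34670366 0.30958468 0.11048645] [ 1.79916802e+02 -3.07053323e-02  1.17427823e+02]
shift [-0.007 -0.01   0.531] turn [0. 0. 0.]
```

Emit:
carry_out([
  [[-0.01,-0.01,0.15,0,0,0,1],[-0.01,-0.01,0.3,0,0,0,1],[-0.01,-0.01,0.4,0,0,0,1],[-0.01,-0.01,0.45,0,0,0,1],[-0.01,-0.01,0.48,0,0,0,1],[-0.01,-0.01,0.5,0,0,0,1],[-0.01,-0.01,0.515,0,0,0,1],[-0.01,-0.01,0.525,0,0,0,1],[-0.01,-0.01,0.535,0,0,0,1],[-0.01,-0.01,0.535,0,0,0,1],[-0.01,-0.01,0.535,0,0,0,1]],
])

```text
time: 36.98
tool_pos: [0.3457, 0.3082, 0.0574]
tcp_rot: [3.141, -0.001, 2.05]
force: [-3.4, -4.1, 17.7]
opening: 0.0318
```

Emit:
carry_out([
  [[0,0,0,0,0,0,-0.4],[0,0,0,0,0,0,-0.4],[0,0,0,0,0,0,-0.4],[0,0,0,0,0,0,-0.4],[0,0,0,0,0,0,-0.4],[0,0,-0.1,0,0,0,-0.4],[0,0,-0.3,0,0,0,-0.4],[0,0,-0.6,0,0,0,-0.4],[0,0,-0.95,0,0,0,-0.4],[0,0,-0.95,0,0,0,-0.4]],
])

```text
time: 37.82
tool_pos: [0.3482, 0.3105, 0.1567]
tcp_rot: [3.133, -0.004, 2.05]
force: [0.6, -0.2, 1.4]
opening: 0.0615
```

Emit:
carry_out([
  [[-0.3,0,-0.2,0,0,0,-0.4],[-0.6,0,-0.4,0,0,0,-0.4],[-0.9,0,-0.7,0,0,0,-0.4],[-1,0,-0.8,0,0,0,-0.4],[-1,0,-0.8,0,0,0,-0.4],[-1,0,-0.8,0,0,0,-0.4],[-1,0,-0.8,0,0,0,-0.4]],
])

```text
time: 38.4
tool_pos: [0.3904, 0.2198, 0.2297]
tcp_rot: [-3.14, -0.0, 2.052]
force: [-1.0, 0.4, 0.3]
opening: 0.0617
```

```bash
python3 - <<'E'
from h import *
s,d=snap('wrist','d3.png');print(s['tool_pos'],np.degrees(s['tcp_rot']))
x=fit(d,s,'wide',(.3455,.31),0,.068,True,tol=6)
p=d['pixels'].copy();draw(p,d,s,'wide',x,.068);cv2.imwrite('pics/d3.png',p[...,::-1])
E
```

```text
[0.39036092 0.21977438 0.22972895] [-1.79918369e+02 -6.69990563e-03  1.17559463e+02]
wide lid [345.2 309.7] yaw 0.0 n 476 rms 0.45
```

The wide lid is home at (345.2,309.7), rms 0.45 mm. Now turn towards the oblong lid's yaw (-20.3°).

Emit:
carry_out([
  [[0,0,0,0,0,0.24,-0.4],[0,0,0,0,0,0.48,-0.4],[0,0,0,0,0,0.72,-0.4],[0,0,0,0,0,0.96,-0.4],[0,0,0,0,0,0.96,-0.4]],
])

```text
time: 38.87
tool_pos: [0.3903, 0.2197, 0.2294]
tcp_rot: [-3.14, 0.002, 1.568]
force: [-0.7, -0.0, -0.4]
opening: 0.0617
```

Emit:
carry_out([
  [[0,0,0,0,0,0.24,-0.4],[0,0,0,0,0,0.48,-0.4],[0,0,0,0,0,0.72,-0.4],[0,0,0,0,0,0.96,-0.4],[0,0,0,0,0,0.96,-0.4]],
])

```text
time: 39.28
tool_pos: [0.3907, 0.2195, 0.2298]
tcp_rot: [-3.141, 0.002, 1.091]
force: [0.4, -0.2, 0.1]
opening: 0.0615
```

Emit:
carry_out([
  [[0,0,0,0,0,0.24,-0.4],[0,0,0,0,0,0.48,-0.4],[0,0,0,0,0,0.72,-0.4],[0,0,0,0,0,0.96,-0.4],[0,0,0,0,0,0.96,-0.4]],
])

```text
time: 39.7
tool_pos: [0.391, 0.2193, 0.2301]
tcp_rot: [3.141, 0.001, 0.613]
force: [-0.4, 0.5, -0.2]
opening: 0.0614
```

Emit:
carry_out([
  [[0,0,0,0,0,0.24,-0.4],[0,0,0,0,0,0.48,-0.4],[0,0,0,0,0,0.72,-0.4],[0,0,0,0,0,0.96,-0.4],[0,0,0,0,0,0.96,-0.4]],
])

```text
time: 40.12
tool_pos: [0.3911, 0.2192, 0.2302]
tcp_rot: [3.141, 0.001, 0.134]
force: [-0.3, -0.1, -0.0]
opening: 0.0612
```

Emit:
carry_out([
  [[0,0,0,0,0,0.24,-0.4],[0,0,0,0,0,0.48,-0.4],[0,0,0,0,0,0.72,-0.4],[0,0,0,0,0,0.96,-0.4],[0,0,0,0,0,0.96,-0.4],[0,0,0,0,0,0.96,-0.4],[0,0,0,0,0,0.96,-0.4]],
])

```text
time: 40.7
tool_pos: [0.3914, 0.2192, 0.2305]
tcp_rot: [3.141, 0.0, -0.342]
force: [-0.2, 0.1, -0.6]
opening: 0.0616
```

```bash
python3 - <<'E'
from h import *
s=env.get_state();print(s['tool_pos'],np.degrees(s['tcp_rot']),s['q'].round(2));go((.638,.252,.14),np.radians(-20.3),s)
E
```

```text
[0.39141098 0.21915566 0.23052617] [ 1.79988060e+02  6.35378456e-03 -1.95920408e+01] [-1.01  0.04  0.38  2.04 -0.02  1.06 -2.54]
shift [ 2.213 -1.136  0.905] turn [0.    0.    0.025]
```

Emit:
carry_out([
  [[0.25,-0.13,0.1,0,0,0.025,-0.4],[0.5,-0.26,0.2,0,0,0.025,-0.4],[0.74,-0.38,0.3,0,0,0.025,-0.4],[0.74,-0.38,0.3,0,0,0.025,-0.4]],
])

```text
time: 41.03
tool_pos: [0.4772, 0.2292, 0.1988]
tcp_rot: [3.14, -0.002, -0.358]
force: [0.1, 0.3, 0.9]
opening: 0.0615
```

Emit:
carry_out([
  [[0.25,-0.13,0.1,0,0,0,-0.4],[0.5,-0.26,0.2,0,0,0,-0.4],[0.74,-0.38,0.3,0,0,0,-0.4],[0.74,-0.38,0.3,0,0,0,-0.4]],
])

```text
time: 41.37
tool_pos: [0.5592, 0.2383, 0.1685]
tcp_rot: [3.139, -0.001, -0.359]
force: [-1.1, 0.5, 0.2]
opening: 0.0614
```

Emit:
carry_out([
  [[0.25,-0.13,0.1,0,0,0,-0.4],[0.5,-0.26,0.2,0,0,0,-0.4],[0.74,-0.38,0.3,0,0,0,-0.4],[0.74,-0.38,0.3,0,0,0,-0.4],[0.74,-0.38,0.3,0,0,0,-0.4],[0.74,-0.38,0.3,0,0,0,-0.4]],
])

```text
time: 41.87
tool_pos: [0.6382, 0.2481, 0.1409]
tcp_rot: [3.141, 0.001, -0.36]
force: [-0.1, -0.4, -0.5]
opening: 0.0616
```

```bash
python3 - <<'E'
from h import *
s,d=snap('wrist','o1.png');print(s['tool_pos'],np.degrees(s['tcp_rot']),s['q'].round(2))
x=fit(d,s,'oblong',(.638,.252),np.radians(-20.3),.01,True,tol=6)
go((x[0]/1e3,x[1]/1e3,-.0012),x[2],s)
E
```

```text
[0.63818979 0.24808095 0.14089986] [ 1.79982941e+02  5.74068815e-02 -2.06442492e+01] [-0.74  0.57  0.41  1.6  -0.25  1.03 -2.19]
oblong lid [637.9 251.8] yaw -20.4 n 431 rms 0.54
shift [-0.014 -0.035  1.421] turn [ 0.001  0.002 -0.009]
```

Emit:
carry_out([
  [[-0.01,-0.035,0.35,0,0,-0.01,-0.4],[-0.01,-0.035,0.7,0,0,-0.01,-0.4],[-0.01,-0.035,0.8,0,0,-0.01,-0.4],[-0.01,-0.035,0.8,0,0,-0.01,-0.4],[-0.01,-0.035,0.8,0,0,-0.01,-0.4]],
])

```text
time: 42.33
tool_pos: [0.6396, 0.2517, 0.0618]
tcp_rot: [-3.141, -0.0, -0.357]
force: [0.4, 0.6, 0.7]
opening: 0.0614
```

Emit:
carry_out([
  [[0,0,0.2,0,0,0,-0.4],[0,0,0.4,0,0,0,-0.4],[0,0,0.55,0,0,0,-0.4],[0,0,0.61,0,0,0,-0.4],[0,0,0.61,0,0,0,-0.4],[0,0,0.61,0,0,0,-0.4]],
])

```text
time: 42.83
tool_pos: [0.6405, 0.2518, 0.0007]
tcp_rot: [-3.141, -0.001, -0.357]
force: [0.4, 0.4, -1.3]
opening: 0.0615
```

Emit:
carry_out([
  [[0,0,0,0,0,0,1],[0,0,0,0,0,0,1],[0,0,0,0,0,0,1],[0,0,0,0,0,0,1],[0,0,0,0,0,0,1],[0,0,0,0,0,0,1],[0,0,0,0,0,0,1],[0,0,0,0,0,0,1],[0,0,0,0,0,0,1],[0,0,0,0,0,0,1],[0,0,0,0,0,0,1]],
], force=35)

```text
time: 43.75
tool_pos: [0.6397, 0.2514, -0.0004]
tcp_rot: [3.141, 0.0, -0.357]
force: [0.0, -0.5, 0.6]
opening: 0.0114
```

```bash
python3 - <<'E'
from h import *
s=env.get_state();print(s['tool_pos'],np.degrees(s['tcp_rot']),s['opening'],s['force'])
o=np.array([.6379,.2518,0])-s['tool_pos'];print('lid in tool mm',(R(s['tcp_rot']).T@o*1e3).round(1))
s['tool_pos']=s['tool_pos']+[0,0,.2];go((.5164,-.4578,.2),np.radians(11.7),s)
E
```

```text
[ 6.39651956e-01  2.51429419e-01 -4.00754712e-04] [ 1.79983389e+02  6.23770291e-03 -2.04753689e+01] 0.011429719381681103 [ 0.01442075 -0.52830149  0.60310527]
lid in tool mm [-1.8  0.3 -0.4]
shift [ 1.326e+00  7.075e+00 -2.000e-03] turn [ 1.000e-03  0.000e+00 -1.123e+00]
```

The bar is gripped (11.4 mm) with the lid 1.8 mm back along tool x. Lift and carry it to a look-point beside the oblong tub, high over everything.

Emit:
carry_out([
  [[0,0,-0.1,0,0,0,1],[0,0,-0.3,0,0,0,1],[0,0,-0.55,0,0,0,1],[0,0,-0.8,0,0,0,1],[0,0,-1,0,0,0,1],[0,0,-1,0,0,0,1]],
])

```text
time: 44.25
tool_pos: [0.6428, 0.2526, 0.1051]
tcp_rot: [-3.136, -0.006, -0.357]
force: [1.6, 0.0, -0.2]
opening: 0.0114
```

Emit:
carry_out([
  [[0,0,-0.25,0,0,0,1],[0,0,-0.5,0,0,0,1],[0,0,-0.75,0,0,0,1],[0,0,-1,0,0,0,1],[0,0,-1,0,0,0,1]],
])

```text
time: 44.67
tool_pos: [0.6423, 0.2524, 0.2047]
tcp_rot: [-3.136, -0.005, -0.357]
force: [0.6, 0.3, -0.7]
opening: 0.0115
```

Emit:
carry_out([
  [[0.01,0.22,0,0,0,0,1],[0.01,0.45,0,0,0,0,1],[0.02,0.67,0,0,0,0,1],[0.03,0.89,0,0,0,0,1],[0.03,0.89,0,0,0,0,1]],
])

```text
time: 45.08
tool_pos: [0.61, 0.1611, 0.1986]
tcp_rot: [3.138, 0.001, -0.363]
force: [0.7, -0.5, -1.2]
opening: 0.0118
```

Emit:
carry_out([
  [[0.01,0.22,0,0,0,0,1],[0.01,0.45,0,0,0,0,1],[0.02,0.67,0,0,0,0,1],[0.03,0.89,0,0,0,0,1],[0.03,0.89,0,0,0,0,1]],
])

```text
time: 45.5
tool_pos: [0.5815, 0.0775, 0.1988]
tcp_rot: [3.139, 0.001, -0.363]
force: [-0.1, -0.7, -1.5]
opening: 0.0118
```

Emit:
carry_out([
  [[0.01,0.22,0,0,0,0,1],[0.01,0.45,0,0,0,0,1],[0.02,0.67,0,0,0,0,1],[0.03,0.89,0,0,0,0,1],[0.03,0.89,0,0,0,0,1]],
])

```text
time: 45.92
tool_pos: [0.5532, -0.0061, 0.199]
tcp_rot: [3.139, 0.001, -0.363]
force: [0.7, -1.4, -1.2]
opening: 0.0118
```

Emit:
carry_out([
  [[0.01,0.22,0,0,0,0,1],[0.01,0.45,0,0,0,0,1],[0.02,0.67,0,0,0,0,1],[0.03,0.89,0,0,0,0,1],[0.03,0.89,0,0,0,0,1]],
])

```text
time: 46.33
tool_pos: [0.525, -0.0899, 0.1992]
tcp_rot: [3.14, 0.0, -0.363]
force: [0.3, -1.3, -0.9]
opening: 0.0116
```

Emit:
carry_out([
  [[0.01,0.22,0,0,0,0,1],[0.01,0.45,0,0,0,0,1],[0.02,0.67,0,0,0,0,1],[0.03,0.89,0,0,0,0,1],[0.03,0.89,0,0,0,0,1]],
])

```text
time: 46.75
tool_pos: [0.4969, -0.1739, 0.1994]
tcp_rot: [3.14, 0.0, -0.362]
force: [-0.0, -0.6, -1.3]
opening: 0.0117
```

Emit:
carry_out([
  [[0.01,0.22,0,0,0,0,1],[0.01,0.45,0,0,0,0,1],[0.02,0.67,0,0,0,0,1],[0.03,0.89,0,0,0,0,1],[0.03,0.89,0,0,0,0,1]],
])

```text
time: 47.17
tool_pos: [0.4688, -0.2581, 0.1995]
tcp_rot: [3.14, -0.0, -0.362]
force: [-0.1, -0.9, -0.9]
opening: 0.0117
```

Emit:
carry_out([
  [[0.01,0.22,0,0,0,0,1],[0.01,0.45,0,0,0,0,1],[0.02,0.67,0,0,0,0,1],[0.03,0.89,0,0,0,0,1],[0.03,0.89,0,0,0,0,1],[0.03,0.89,0,0,0,0,1]],
])

```text
time: 47.67
tool_pos: [0.442, -0.339, 0.1991]
tcp_rot: [-3.141, 0.001, -0.358]
force: [-0.1, 0.1, -2.0]
opening: 0.0117
```

Emit:
carry_out([
  [[0,0,0,0,0,-0.2,1],[0,0,0,0,0,-0.4,1],[0,0,0,0,0,-0.56,1],[0,0,0,0,0,-0.56,1],[0,0,0,0,0,-0.56,1]],
])

```text
time: 48.08
tool_pos: [0.4427, -0.3376, 0.1993]
tcp_rot: [-3.141, -0.0, -0.077]
force: [0.4, -0.2, -1.0]
opening: 0.0117
```

Emit:
carry_out([
  [[0,0,0,0,0,-0.2,1],[0,0,0,0,0,-0.4,1],[0,0,0,0,0,-0.56,1],[0,0,0,0,0,-0.56,1],[0,0,0,0,0,-0.56,1],[0,0,0,0,0,-0.56,1],[0,0,0,0,0,-0.56,1]],
])

```text
time: 48.67
tool_pos: [0.4417, -0.3391, 0.1996]
tcp_rot: [-3.141, 0.0, 0.201]
force: [0.7, 0.8, -0.4]
opening: 0.0116
```

```bash
python3 - <<'E'
from h import *
import pickle
s,d=snap('wrist','o2.png');print(s['tool_pos'],np.degrees(s['tcp_rot']),s['opening'],s['q'].round(2));pickle.dump((s,d),open('o2.pkl','wb'))
x=fit(d,s,'oblong',(.5164,-.4578),np.radians(11.7),.065,tol=7)
x2=fit(d,s,'oblong',(.5164,-.4578),np.radians(11.7),.065,True,tol=5)
cont(d,s,'oblong',np.array([.5164,-.4578]))
z=s['tool_pos'][2]+.0104
xl=fit(d,s,'oblong',s['tool_pos'][:2]-[.0018,0],s['tcp_rot'][2],z,True,tol=5)
E
```

```text
[ 0.44169111 -0.33910569  0.19957851] [-1.79994363e+02  3.95187198e-03  1.15029416e+01] 0.0116410476570076 [ 0.11  0.3   0.54  1.86 -0.18  1.03 -0.65]
oblong  [ 515.8 -457.8] yaw 12.3 n 682 rms 1.24
oblong lid [ 515.9 -458.9] yaw 13.2 n 292 rms 1.22
contour [ 516.3 -422.8  134.5   29.7   11.1] ((516.41748046875, -423.48419189453125), 67.82209777832031)
oblong lid [ 440.5 -338. ] yaw 11.5 n 491 rms 0.68
```

Tub from this view (515.8,-457.8) yaw 12.3°, against (516.4,-457.8) 11.7° before; I'll use the mean, 12.0°. Move over it.

```bash
python3 - <<'E'
from h import *
go((.5177,-.4581,.11),np.radians(12))
E
```

```text
shift [0.507 1.318 0.896] turn [-0.     0.    -0.016]
```

Emit:
carry_out([
  [[0.12,0.3,0,0,0,0,1],[0.25,0.6,0,0,0,0,1],[0.25,0.66,0,0,0,0,1],[0.25,0.66,0,0,0,0,1]],
])

```text
time: 49.05
tool_pos: [0.4794, -0.4009, 0.1992]
tcp_rot: [3.14, 0.001, 0.2]
force: [-0.6, 0.2, -1.6]
opening: 0.0118
```

Emit:
carry_out([
  [[0.12,0.3,0,0,0,-0.016,1],[0.25,0.6,0,0,0,-0.016,1],[0.255,0.66,0.1,0,0,-0.016,1],[0.255,0.66,0.3,0,0,-0.016,1],[0.255,0.66,0.5,0,0,-0.016,1],[0.255,0.66,0.7,0,0,-0.016,1],[0.255,0.66,0.88,0,0,-0.016,1],[0.255,0.66,0.88,0,0,-0.016,1],[0.255,0.66,0.88,0,0,-0.016,1],[0.255,0.66,0.88,0,0,-0.016,1]],
])

```text
time: 49.88
tool_pos: [0.5178, -0.4584, 0.1128]
tcp_rot: [3.141, -0.001, 0.211]
force: [0.3, -0.6, -0.5]
opening: 0.0113
```

```bash
python3 - <<'E'
from h import *
s=env.get_state();print(s['tool_pos'],np.degrees(s['tcp_rot']))
go((.5177,-.4581,.0576),np.radians(12))
E
```

```text
[ 0.51780112 -0.45844455  0.11282727] [ 1.79957539e+02 -4.32765052e-02  1.20653150e+01]
shift [-0.001 -0.004  0.552] turn [ 0.001 -0.002  0.002]
```

Emit:
carry_out([
  [[0,0,0.15,0,0,0,1],[0,0,0.3,0,0,0,1],[0,0,0.42,0,0,0,1],[0,0,0.48,0,0,0,1],[0,0,0.51,0,0,0,1],[0,0,0.525,0,0,0,1],[0,0,0.54,0,0,0,1],[0,0,0.548,0,0,0,1],[0,0,0.553,0,0,0,1],[0,0,0.553,0,0,0,1],[0,0,0.553,0,0,0,1]],
])

```text
time: 50.8
tool_pos: [0.518, -0.459, 0.0576]
tcp_rot: [3.141, -0.001, 0.211]
force: [-1.7, 1.8, 6.1]
opening: 0.0117
```

Emit:
carry_out([
  [[0,0,0,0,0,0,-0.4],[0,0,0,0,0,0,-0.4],[0,0,0,0,0,0,-0.4],[0,0,0,0,0,0,-0.4],[0,0,0,0,0,0,-0.4],[0,0,0,0,0,0,-0.4],[0,0,-0.1,0,0,0,-0.4],[0,0,-0.3,0,0,0,-0.4],[0,0,-0.6,0,0,0,-0.4],[0,0,-0.9,0,0,0,-0.4],[0,0,-0.9,0,0,0,-0.4]],
])

```text
time: 51.72
tool_pos: [0.5201, -0.4617, 0.1537]
tcp_rot: [3.134, -0.006, 0.21]
force: [0.2, -1.1, -0.8]
opening: 0.0612
```

Emit:
carry_out([
  [[-0.25,0,-0.2,0,0,0,-0.4],[-0.5,0,-0.4,0,0,0,-0.4],[-0.75,0,-0.7,0,0,0,-0.4],[-0.9,0,-1,0,0,0,-0.4],[-0.9,0,-1,0,0,0,-0.4],[-0.9,0,-1,0,0,0,-0.4],[-0.9,0,-1,0,0,0,-0.4],[-0.9,0,-1,0,0,0,-0.4]],
])

```text
time: 52.38
tool_pos: [0.4303, -0.476, 0.2449]
tcp_rot: [-3.14, 0.001, 0.212]
force: [-0.6, -0.6, -0.0]
opening: 0.0616
```

```bash
python3 - <<'E'
from h import *
s,d=snap('wrist','e1.png');print(s['tool_pos'],s['time'],s['opening'])
x=fit(d,s,'oblong',(.516,-.458),np.radians(12),.068,True,tol=6)
t=env.snapshot('top');e=env.snapshot('side')
for n,c,y in [('oblong',(.516,-.458),.21),('square',(.678,-.009),-.02),('wide',(.3455,.31),0),('small',(.440,.107),0)]: fit(t,None,n,c,y,.068,True,tol=8)
for n,r,z,c in [('bowls',.055,.068,(.514,.434)),('shaker',.021,.082,(.491,-.284))]:
    print(n,proj(t,[[*c,z]]).round(0))
A=cv2.resize(t['pixels'][110:310,70:470],(640,320));B=e['pixels'][80:360,120:440];B=cv2.resize(B,(320,280));C=cv2.resize(d['pixels'],(320,240))
o=np.zeros((600,640,3),np.uint8);o[:320]=A;o[320:600,:320]=B;o[320:560,320:]=C;cv2.imwrite('pics/e1.png',o[...,::-1])
E
```

```text
[ 0.43026656 -0.47598324  0.24492248] 52.3833 0.06164106562148
oblong lid [ 516.7 -457.7] yaw 12.1 n 432 rms 0.71
oblong lid [ 517.9 -460.6] yaw 12.0 n 170 rms 1.21
square lid [679.4 -10.3] yaw -2.2 n 156 rms 1.00
wide lid [346.4 307.8] yaw 0.0 n 198 rms 0.94
small lid [441.  104.8] yaw 0.0 n 129 rms 0.94
bowls [[109. 207.]]
shaker [[377. 215.]]
```

View pics/e1.png

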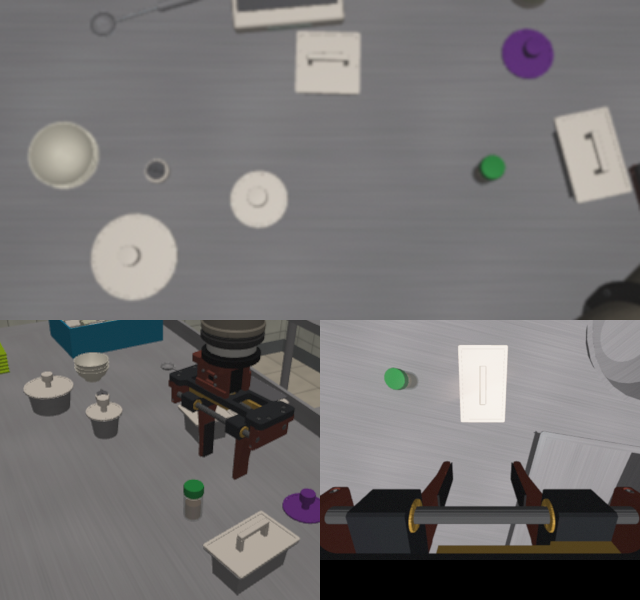

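All four lids sit flat on their own containers. The bowls at (110,207) and the shaker at (377,214) in top-view pixels are where they started, and the purple lid is untouched. The arm is clear, so I'm handing in.

```bash
python3 -c "
from station import env
print(env.sign_off())"
```

```text
the job is handed in; nothing more can be done
None
```

All four lids were set down on their own containers (square, small, wide, oblong, in that order) and the job was handed in at about 52 s. The sign-off gives no verdict.

**Placing:** Each lid touched down within 0.3 mm of its expected seated height, at 6 to 18 N.

| Lid | Lid centre after placing (mm), yaw | Container centre (mm), yaw |
|---|---|---|
| Square | (677.5, -8.1), -1.2° | (677.8, -9.2), -1.4° |
| Small | (439.7, 107.0) | (440.3, 106.6) |
| Wide | (345.2, 309.7) | (345.5, 309.9) |
| Oblong | (516.7, -457.7), 12.1° | (516.1, -457.8), 12.0° |

**Rest of the scene:** In the last pictures the bowls and shaker are where they started, the purple look-alike was not touched, and the arm stands clear.

**What failed or disagreed:**
- **Grasp:** The first two tries at the square lid closed on nothing. The usable fingertips sit about 23 mm behind the stated TCP, so I lowered all later grasps by that much.
- **Top view:** The final top-camera positions differ from the wrist-camera ones by 2 to 3 mm, and by about 1° on the square lid. This is roughly that camera's calibration error.
- **Oblong tub yaw:** Two measurements gave 11.7° and 12.3°, so I used 12.0°.

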